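Pack and lock the lathe accessory case

TASK

Put every loose lathe fitting lying on the bench into the accessory case, then shut its lid fully. Lock the lid with both T-toggles from the stand: pass each one down through a slot of its own in the lid and ledge until its collar lies on the lid, and turn it a quarter turn so that it holds. Leave the oil bottle, the brush and the mug where they are.

Things in the scene. Friction and masses are not known exactly. Their poses are not given: they have to be found in the camera images.
- case: Grey metal accessory case, fixed. Origin: centre of its underside; x runs along the hinge, y points across to the hinged side, z up. Inside 200 mm (x) x 160 mm (y), walls 5 mm, floor 5 mm thick, rim 60 mm above the bench. Along its -y side runs a ledge 46 mm wide and 6 mm thick, top level with the rim, open underneath, with two slots
- slot_a (a point): centre of the first slot in the ledge, at the ledge's top surface (case frame x -55, y -108, z 60 mm). Slot 36 mm long (along case x) and 15 mm wide (case y). The shut lid lies on the ledge, its own slot (40 x 19 mm) right above this one. A toggle that is home has its collar lying on the lid and its T-head just under the ledge
- slot_b (a point): the same for the second slot, at case x +55 mm
- hinge (a point): middle of the lid's hinge line (case frame y +85 mm, z 60 mm); the line runs along case x
- lid_edge (a point): middle of the lid's free edge, 216 mm from the hinge line; it moves with the lid
- lid (a joint): angle of the bare aluminium lid plate (210 mm along the hinge x 216 mm x 6 mm; hinge line in its underside): 0 shut and lying flat (top surface 66 mm above the bench), positive open, 1.57 upright, stop at 2.0 leaning back away from the case. Stiff hinge that stays where it is left; about 4 N at the free edge shuts it
- stand: dark steel stand block fixed to the bench, 150 (x) x 50 (y) x 35 mm high, origin at the centre of its underside; two upright slot wells (long way along its x), at x -40 and +40 mm, in which the two T-toggles stand with their collars lying on its top
- toggle_a_mid (a point): T-toggle, 60 mm high, 110 g, upright in the stand at the start. From its foot up: steel T-head bar 30 (own x) x 10 (own y) x 8 mm high; shank 10 mm thick; round collar 40 mm across, 5 mm thick, its underside 23 mm above the foot; black upright wing to grip, 40 (own x, same way as the T-head) x 14 mm thick (own y), the top 32 mm. Point at its centre, 30 mm above the foot; z up
- toggle_b_mid (a point): the second, identical T-toggle; the point is at its centre, 30 mm above its foot
- finger_mid (a point): Loose fitting, may be absent. Steady-rest finger standing on its black round knob (28 mm across, 18 mm high) with a brass cone-tipped shank (20 mm) above, 46 mm high in all, 100 g; point at half height on its axis
- collet_mid (a point): Loose fitting, may be absent. Round steel collet standing upright, 26 mm across, widening to 32 mm in the top 10 mm, 40 mm high, 140 g; point at half height on its axis
- collar_mid (a point): Loose fitting, may be absent. Dark steel locking collar (ring) lying flat, 40 mm outside, 18 mm bore, 16 mm high, 90 g; point at its centre
- holder_mid (a point): Loose fitting, may be absent. Dark steel cutter holder block with a short bright bit at its +x end, 60 mm long (x) x 20 mm wide (y) x 22 mm high, about 180 g; point at its centre
- stepblock_mid (a point): Loose fitting, may be absent. Steel step block, 52 mm long (x) x 25 mm wide (y), three steps rising towards +x at 14, 24 and 34 mm, about 200 g; point at the middle of its base outline, 17 mm above its underside
- oil: bystander: oil bottle 60 mm across, 160 mm high, origin under its centre
- brush: bystander: brush lying on the bench
- mug: bystander: white mug 80 mm across, 90 mm high, origin under its centre
Mind the look-alikes: they are no part of the job. What is shaped like the part that bears collar_mid but blue or pink is not meant.

How it is judged (in metres and radians):
On the way, in this order (a step that is already met when the one before it is completed fails the run):
1. all fittings present are inside the case (x of finger_mid in the frame of case between -0.1 and 0.1 m and y of finger_mid in the frame of case between -0.08 and 0.08 m and z of finger_mid in the frame of case between 0.005 and 0.05 m and x of collet_mid in the frame of case between -0.1 and 0.1 m and y of collet_mid in the frame of case between -0.08 and 0.08 m and z of collet_mid in the frame of case between 0.005 and 0.05 m and x of collar_mid in the frame of case between -0.1 and 0.1 m and y of collar_mid in the frame of case between -0.08 and 0.08 m and z of collar_mid in the frame of case between 0.005 and 0.05 m and x of holder_mid in the frame of case between -0.1 and 0.1 m and y of holder_mid in the frame of case between -0.08 and 0.08 m and z of holder_mid in the frame of case between 0.005 and 0.05 m and x of stepblock_mid in the frame of case between -0.1 and 0.1 m and y of stepblock_mid in the frame of case between -0.08 and 0.08 m and z of stepblock_mid in the frame of case between 0.005 and 0.05 m), for 0.2 s.
2. the lid is shut (value of joint lid below 0.035 rad), for 0.2 s.
3. both T-toggles are down through slots, collars on the lid (value of joint lid below 0.035 rad and (horizontal distance between toggle_a_mid and slot_a below 0.008 m or horizontal distance between toggle_a_mid and slot_b below 0.008 m) and z of each of toggle_a_mid, toggle_b_mid in the frame of case below 0.08 m and angle between each of toggle_a_mid, toggle_b_mid's own z axis and vertical below 0.15 rad and (horizontal distance between toggle_b_mid and slot_a below 0.008 m or horizontal distance between toggle_b_mid and slot_b below 0.008 m)), for 0.2 s.
At the end, for the whole second after the job is handed in: All fittings present are inside the case (their centres below the rim), the lid is shut (under 0.035 rad), and each T-toggle is through a slot of its own (within 8 mm of its centre, collar on the lid within 4.5 mm, upright within 0.15 rad), its T-head across the slot to within 0.3 rad, at rest (all of step 1 and value of joint lid below 0.035 rad and (horizontal distance between toggle_a_mid and slot_a below 0.008 m or horizontal distance between toggle_a_mid and slot_b below 0.008 m) and z of each of toggle_a_mid, toggle_b_mid in the frame of case below 0.0775 m and angle between each of toggle_a_mid, toggle_b_mid's own z axis and vertical below 0.15 rad and angle between the x axis of each of toggle_a_mid, toggle_b_mid and the y axis of case, either way round below 0.3 rad and linear speed of each of toggle_a, toggle_b below 0.02 m/s and (horizontal distance between toggle_b_mid and slot_a below 0.008 m or horizontal distance between toggle_b_mid and slot_b below 0.008 m)); the robot touches nothing.
It fails at once if the oil is moved more than 30 mm (distance of oil from where it was at the start of the episode above 0.03 m).
It fails at once if the brush is moved more than 30 mm (distance of brush from where it was at the start of the episode above 0.03 m).
It fails at once if the mug is moved more than 30 mm (distance of mug from where it was at the start of the episode above 0.03 m).
Of finger, collet, collar, holder, stepblock only 3 to 4 are there at a start; the rules pass over those that are not, and their reading is None.
At some moment in a run one of finger, collet, collar, holder, stepblock may be knocked a few centimetres aside while the robot is not near it.
It also fails if it takes over 210 s, if anything falls off the work surface, if the arm or the gripper's body presses on something with over 40 N, if the wrist force passes 120 N, or if a joint passes its speed limit or range.

ROBOT

A 7-joint arm with a two-finger parallel gripper is mounted at the origin on the work surface. World frame = base frame: x ahead of the robot, y to its left, z up, the work surface at z = 0. Lengths are in mm, angles in rad, forces in N, time in s.
With the tool pointing down it reaches from about 400 to 900 mm from the base axis. Payload 5.5 kg.
Tool frame: the origin (TCP) lies between the finger pads; the fingertips stand robot.tcp_to_tips ahead of it and the grasp point (between the pads) lies 11 mm behind it (robot.tcp_to_tips is the distance from the TCP to the fingertips, in mm); y points along the fingers, x is the direction in which the jaws open and shut, and the axes are right-handed (so a half turn about y gives the same grasp; the last joint's range is limited). The gripper opens to 92 mm and grips with 3 to 60 N. Pads are 19 mm wide; open, the fingers measure 130 mm over their backs; the gripper's body (75 mm by 190 mm) begins 47 mm behind the grasp point.
Start: joints at [1.526, 0.501, -0.427, 1.55, 0.221, 1.138, -0.21], TCP at [196.959, -619.441, 234.729] pointing down, gripper open.
Joint ranges: [-2.88, 2.88], [-0.31, 2.03], [-1.54, 1.56], [0.2, 2.42], [-1.41, 4.55], [0.19, 2.02], [-2.57, 2.57]. Speed limits (rad/s): [2.57, 2.57, 3.14, 3.14, 3.14, 3.14, 3.14].

INTERFACE

Orientations are given as a rotation vector (axis times angle).
In Python, from workcell import robot gives the robot as it stands.
- The arm moves only by the shell command python3 -m inch 'ROWS' [FORCE]. ROWS is JSON, one flat list of numbers, 7 for each row, row after row: the shift along the tool's x, y, z in m, then the turn, a rotation vector about the tool's x, y, z in rad, then the closure, from -1 (fully open) to 1 (shut), so that 0 is half open. A call has 1 to 12 rows; each row is the pose to reach, as a shift and turn from the pose measured when the call began, along the tool's axes at that moment; what a row does not reach only later rows make up. A row lasts 1/8 s, in which the tool goes at most 62.5 mm and 10.7 degrees, less where a joint would pass 70% of its speed; a pose out of reach is approached as far as the arm can. A call with a gripper value outside its range is refused whole. The fingers move at their own pace and stop on an object; FORCE is the grip in N (left out, the last holds). Time passes only in rows, so rows that repeat a pose let the fingers close. It gives the time, the measured TCP pose, the force and the opening at its end, in the units of the state.
- robot.state(): the state, without advancing time (a new reading comes with each control period).
- robot.snapshot(name): name is "scene" or "side" or "wrist"; returns the picture (420x560x3 uint8, red, green, blue); there is no depth.
- robot.camera_info(name): a dict with "mtx" (3x3 intrinsics, pixels), "R" (3x3) and "t" (3): a world point X has camera coordinates R X + t. Camera axes: x right, y down, z forward; pixel columns grow to the right and rows downward; lengths in mm; the calibration is good to about 2 mm. A picture is of the moment at which its call begins: read the wrist's pose just before it. camera_info takes no time and is no camera call; for the wrist camera it gives the pose at the moment of the call.
- robot.close_job(): hands the job in, once; it reports no verdict.
The state is a dict: "time_s": time; "joint_positions": joint angles; "qd": joint speeds; "joint_efforts": joint torques, N m; "eef_pos": TCP position; "eef_rot": TCP orientation; "wrist_force": force on the tool from outside, world axes, zero at the start; "moment": the same for the moment, N m; "width": opening from 0.0 (shut) to 1.0 (fully open).
Only numpy, scipy, OpenCV 4.12 (cv2) and the standard library are available. Lean on these libraries where they do the work, as an engineer would, in place of code of your own. Each camera call takes 0.05 s, during which the arm holds its last target. There are 200 camera calls.

## Working session

There is one attempt and no reset: what is moved stays moved. The work goes in short steps, Python scripts to look and compute and a shell command to move; the robot and the scene stay as the last step left them, time stands still between calls to the robot, and variables do not carry over. Pictures are saved under pics/ and viewed, about 12 in all and at most 16, crops included, and the job is handed in when it is done.

```bash
ls; mkdir -p pics
python3 - <<'E'
from workcell import robot
import cv2,numpy as np
print(robot.state(), robot.tcp_to_tips)
for n in("scene","side"):
    im=robot.snapshot(n); cv2.imwrite(f"pics/{n}0.png",cv2.resize(im[...,::-1],(800,600),interpolation=cv2.INTER_CUBIC))
    c=robot.camera_info(n); print(n,np.round(c["mtx"],1).tolist(),np.round(c["R"],3).tolist(),np.round(c["t"],1), "pos",-np.array(c["R"]).T@c["t"])
E
```

```text
pics
{'time_s': 0.0, 'joint_positions': array([ 1.52621764,  0.50183306, -0.4267845 ,  1.55148493,  0.2207933 ,
        1.13830666, -0.2102666 ]), 'qd': array([-0.00018991, -0.00087084, -0.00135836,  0.00015039,  0.0006429 ,
        0.00018908, -0.00201721]), 'joint_efforts': array([ 1.11603884e-03, -5.66587901e+01, -5.81572607e+00, -2.79114068e+01,
       -6.87510869e-02,  3.08174605e-02,  1.18904377e-04]), 'eef_pos': array([ 196.65347723, -618.79519628,  233.67249886]), 'eef_rot': array([-1.33800931,  0.98059895, -0.97801231]), 'wrist_force': array([ 0.39803368,  0.1910436 , -0.35768316]), 'moment': array([-0.01403219,  0.02355104, -0.03977603]), 'width': 0.9966170773226362} 8.0
scene [[493.4, 0.0, 274.1], [0.0, 493.4, 218.5], [0.0, 0.0, 1.0]] [[0.383, 0.924, -0.009], [0.636, -0.271, -0.723], [-0.67, 0.271, -0.691]] [-205.1 -312.4 1606.3] pos [1353.65946638 -331.01308194  881.98483044]
side [[474.6, 0.0, 284.7], [0.0, 474.6, 202.7], [0.0, 0.0, 1.0]] [[0.851, -0.526, -0.005], [-0.345, -0.551, -0.76], [0.397, 0.648, -0.65]] [-513.9  255.5  743.2] pos [ 230.07524436 -610.95918594  674.93684636]
```

View pictures.

View pics/scene0.png

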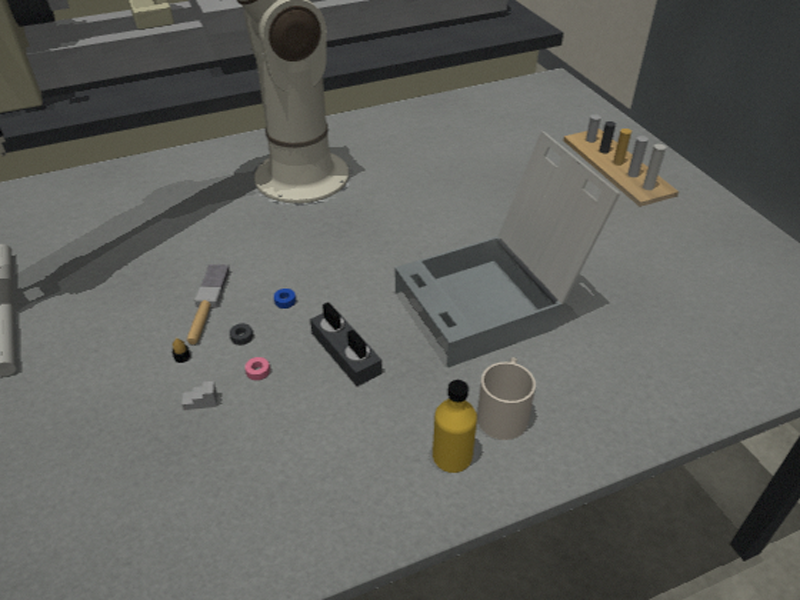

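View pics/side0.png

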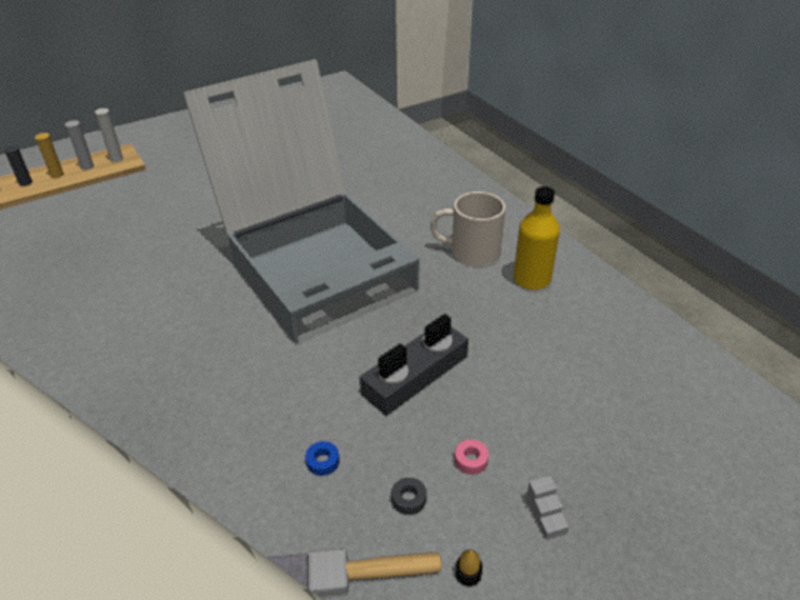

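```bash
cat > h.py <<'E'
from workcell import robot
import cv2,numpy as np
from scipy.spatial.transform import Rotation as Ro
def ray(c,u,v,z):
    R=np.array(c["R"]);t=np.array(c["t"]);o=-R.T@t
    d=R.T@np.linalg.inv(c["mtx"])@[u,v,1.]
    return o+d*(z-o[2])/d[2]
def W(c,u,v,z,s=560/800): return np.round(ray(c,u*s,v*s,z),1)
def proj(c,X):
    p=np.array(c["mtx"])@(np.array(c["R"])@np.array(X,float)+c["t"]); return p[:2]/p[2]
def tool():
    s=robot.state(); return s["eef_pos"],Ro.from_rotvec(s["eef_rot"]),s
def rel(X,yaw=None,twoway=True):
    """shift (m, tool axes) to TCP position X (mm); turn so jaws (tool x) lie along world angle yaw, tool y straight down"""
    p,R,s=tool(); sh=R.inv().apply(np.array(X,float)-p)/1000
    print("t %.1f"%s["time_s"],"tcp",np.round(p,1),"jaw yaw %.3f"%np.arctan2(*R.as_matrix()[[1,0],0]),"j7 %.2f"%s["joint_positions"][6],"F",np.round(s["wrist_force"],1),"w %.3f"%s["width"])
    if yaw is None: print("shift",np.round(sh,4)); return
    x=np.array([np.cos(yaw),np.sin(yaw),0]); y=np.array([0,0,-1.]); 
    rs=[]
    for k in (1,-1):
        T=Ro.from_matrix(np.c_[k*x,y,np.cross(k*x,y)]); rs.append((R.inv()*T).as_rotvec())
    for r in sorted(rs,key=np.linalg.norm)[:2]: print("shift",np.round(sh,4),"turn",np.round(r,4),"rows>=",round(max(np.linalg.norm(sh)/.0625,np.linalg.norm(r)/.186),1))
E
python3 - <<'E'
from h import *
S=robot.camera_info("scene");D=robot.camera_info("side")
for n,z,a,b in[("slot_a",60,(419,281),(316,291)),("slot_b",60,(447,319),(383,263)),("ring",16,(241,331),(409,492)),("pink",16,(258,365),(472,453)),("blue",16,(285,295),(322,455)),
 ("finger knob",9,(181,355),(469,571)),("stepmid",17,(200,395),(548,508)),("togA collar",40,(332,326),(393,374)),("togB collar",40,(358,355),(438,342)),("oil",0,(454,462),(534,280)),("mug top",90,(508,378),(479,205)),("stand c",35,(345,345),(414,361))]:
    print(n,W(S,*a,z),W(D,*b,z))
print(W(S,184,403,0),W(S,215,404,0),W(D,535,482,20),W(D,557,532,10))
p,R,s=tool();print(R.as_matrix().round(3)); rel([600,-300,250],1.57)
w=robot.camera_info("wrist");print(w["mtx"],np.round(w["R"],3),-np.array(w["R"]).T@w["t"]-p)
cv2.imwrite("pics/w0.png",cv2.resize(robot.snapshot("wrist")[...,::-1],(800,600)))
E
```

```text
slot_a [501.6  67.1  60. ] [497.1  66.4  60. ]
slot_b [607.9  70.7  60. ] [607.9  71.2  60. ]
ring [ 455.  -249.3   16. ] [ 453.3 -249.1   16. ]
pink [ 543.9 -242.4   16. ] [ 543.1 -243.9   16. ]
blue [ 395.4 -152.7   16. ] [ 393.3 -153.9   16. ]
finger knob [ 464.2 -356.1    9. ] [ 459.1 -355.3    9. ]
stepmid [ 571.3 -343.8   17. ] [ 570.4 -346.    17. ]
togA collar [ 528.7 -106.2   40. ] [ 517.5 -107.9   40. ]
togB collar [608.7 -89.1  40. ] [597.1 -90.7  40. ]
oil [830.9 -22.5   0. ] [822.3 -23.8   0. ]
mug top [783.1  84.6  90. ] [788.9  84.3  90. ]
stand c [574.7 -99.6  35. ] [554.4 -99.   35. ]
[ 562.4 -371.1    0. ] [ 583.9 -325.7    0. ] [ 577.9 -314.7   20. ] [ 563.3 -370.1   10. ]
[[ 0.303 -0.     0.953]
 [-0.953  0.002  0.303]
 [-0.002 -1.     0.   ]]
t 0.1 tcp [ 196.7 -618.9  233.8] jaw yaw -1.263 j7 -0.21 F [-0.2 -0.2 -0.1] w 0.997
shift [-0.1817 -0.0159  0.481 ] turn [ 2.000e-04  3.086e-01 -1.800e-03] rows>= 8.2
shift [-0.1817 -0.0159  0.481 ] turn [-2.5000e-03 -2.8329e+00 -3.0000e-04] rows>= 15.2
[[297.29049105   0.         278.4715419 ]
 [  0.         297.29049105 214.71263938]
 [  0.           0.           1.        ]] [[ 0.304 -0.953 -0.003]
 [-0.91  -0.291  0.296]
 [-0.283 -0.087 -0.955]] [ 76.61242154  23.63420564 151.2765779 ]
```

View pics/w0.png

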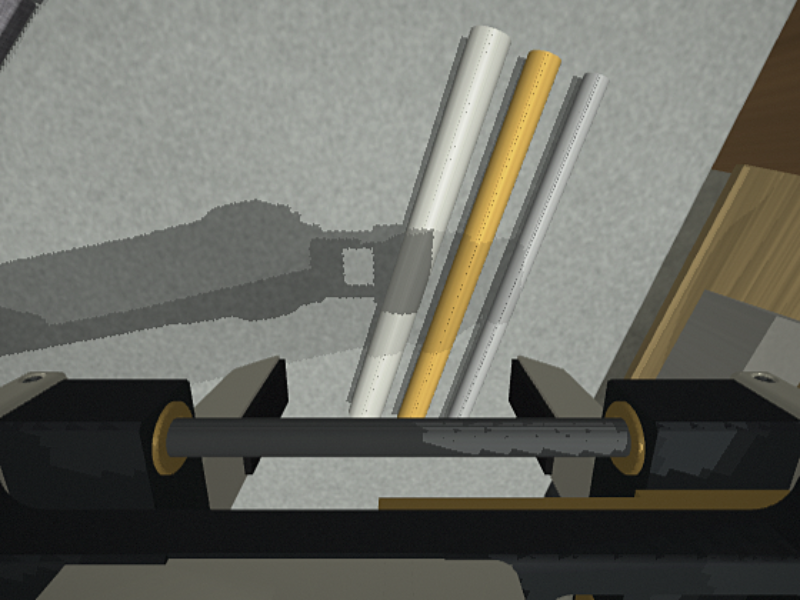

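Run:
```python
from h import *
rel([500,-420,230],0)
rel([500,-420,230],-1.57)
```

```text
t 0.1 tcp [ 196.7 -619.   233.9] jaw yaw -1.263 j7 -0.21 F [ 0.5 -0.   1.2] w 1.004
shift [-0.0977  0.0041  0.3493] turn [-1.0000e-03 -1.2629e+00 -1.3000e-03] rows>= 6.8
shift [-0.0977  0.0041  0.3493] turn [ 1.4000e-03  1.8787e+00 -1.1000e-03] rows>= 10.1
t 0.1 tcp [ 196.7 -619.   233.9] jaw yaw -1.263 j7 -0.21 F [ 0.5 -0.   1.2] w 1.004
shift [-0.0977  0.0041  0.3493] turn [ 2.000e-04  3.071e-01 -1.500e-03] rows>= 5.8
shift [-0.0977  0.0041  0.3493] turn [-2.1000e-03 -2.8345e+00 -3.0000e-04] rows>= 15.2
```

```bash
python3 -m inch '[-0.098,0.004,0.349,0,-1.263,0,-1,-0.098,0.004,0.349,0,-1.263,0,-1,-0.098,0.004,0.349,0,-1.263,0,-1,-0.098,0.004,0.349,0,-1.263,0,-1,-0.098,0.004,0.349,0,-1.263,0,-1,-0.098,0.004,0.349,0,-1.263,0,-1,-0.098,0.004,0.349,0,-1.263,0,-1,-0.098,0.004,0.349,0,-1.263,0,-1,-0.098,0.004,0.349,0,-1.263,0,-1,-0.098,0.004,0.349,0,-1.263,0,-1]'
python3 - <<'E'
from h import *
c=robot.camera_info("wrist"); im=robot.snapshot("wrist")[...,::-1]
np.save("w1.npy",{k:np.array(v) for k,v in c.items()},allow_pickle=True)
cv2.imwrite("pics/w1.png",cv2.resize(im,(800,600),interpolation=cv2.INTER_CUBIC))
rel([460,-356,60],0)
for n,X in dict(ring=(454,-249,16),finger=(460,-356,46),step=(571,-345,17),ta=(522,-107,72),tb=(602,-90,72)).items(): print(n,proj(c,X)/.7)
E
```

```text
time_s: 1.4
eef_pos: [498.7, -420.8, 230.0]
eef_rot: [-1.57, 0.003, -0.002]
wrist_force: [-0.6, 0.5, -0.2]
width: 1.002
t 1.4 tcp [ 498.9 -420.7  230.1] jaw yaw -0.003 j7 0.34 F [ 1.  -0.2 -0.4] w 1.000
shift [-0.0389  0.1702  0.0644] turn [-0.0011 -0.0028 -0.0007] rows>= 3.0
shift [-0.0389  0.1702  0.0644] turn [ 1.1000e-03  3.1388e+00 -1.7000e-03] rows>= 16.9
ring [338.75162537  49.23878898]
finger [347.43011181 196.60033821]
step [485.9129827  180.78726114]
ta [ 440.37306769 -282.72144571]
tb [ 594.59367748 -327.94891268]
```

View pics/w1.png

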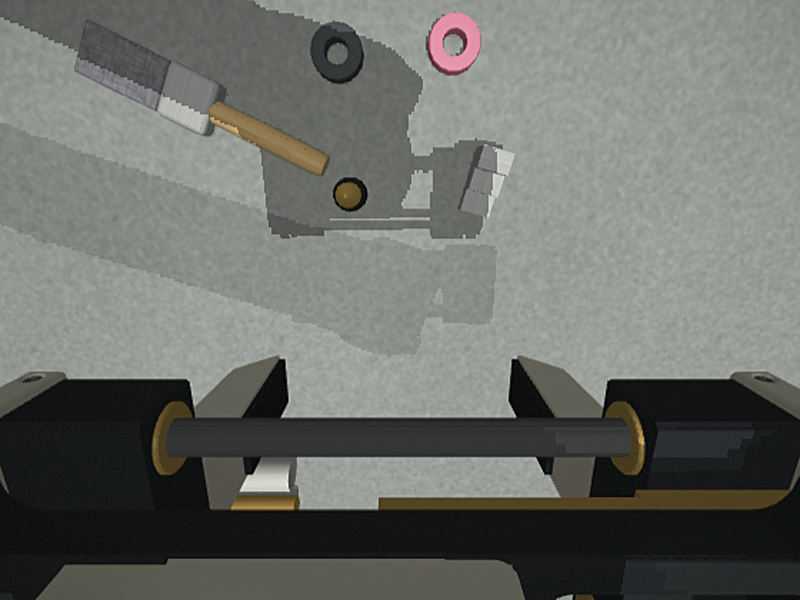

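Run:
```python
from h import *
im=cv2.imread("pics/w1.png")[130:240,290:540]
cv2.imwrite("pics/w1c.png",cv2.resize(im,None,fx=3.2,fy=3.2,interpolation=cv2.INTER_CUBIC))
c=np.load("w1.npy",allow_pickle=True).item()
print("finger",W(c,349,194,46),"ring",W(c,337,52,16),"handle end",W(c,322,166,10),W(c,325,158,10))
```

```text
finger [ 461.3 -354.1   46. ] ring [ 452.6 -250.8   16. ] handle end [ 435.6 -332.9   10. ] [ 438.4 -326.7   10. ]
```

View pics/w1c.png

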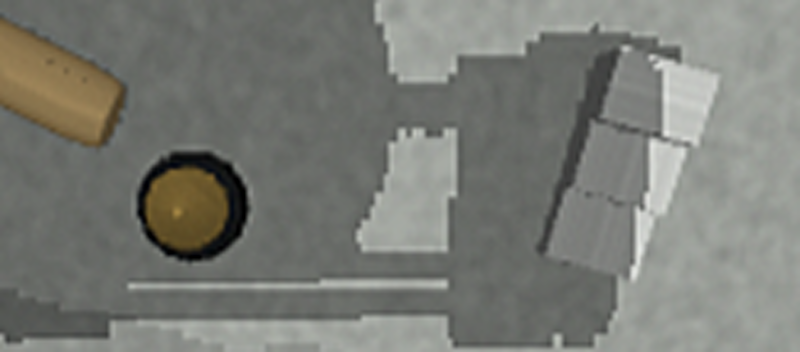

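Run:
```python
from h import *
c=np.load("w1.npy",allow_pickle=True).item()
f=lambda u,v,z:W(c,u/3.2+290,v/3.2+130,z)
print("finger",f(180,210,46),f(193,206,18))
h=f(660,97,34);l=f(600,238,14);print(h,l,"yaw",np.arctan2(*(h-l)[[1,0]]),"mid",(h+l)/2)
print("edges",f(625,45,34),f(720,75,34),f(545,250,14),f(632,280,14))
rel([461,-355,60],.785);rel([461,-355,11],.785)
```

```text
finger [ 459.1 -355.3   46. ] [ 459.2 -355.5   18. ]
[ 574.8 -329.7   34. ] [ 565.6 -364.1   14. ] yaw 1.3094703461723964 mid [ 570.2 -346.9   24. ]
edges [ 565.6 -317.9   34. ] [ 588.9 -324.7   34. ] [ 551.3 -367.1   14. ] [ 574.7 -375.    14. ]
t 1.4 tcp [ 498.9 -420.7  230.1] jaw yaw -0.003 j7 0.34 F [ 1.  -0.2 -0.4] w 1.000
shift [-0.0379  0.1702  0.0654] turn [-1.300e-03 -7.878e-01 -2.000e-04] rows>= 4.2
shift [-0.0379  0.1702  0.0654] turn [ 3.0000e-04  2.3538e+00 -1.6000e-03] rows>= 12.7
t 1.4 tcp [ 498.9 -420.7  230.1] jaw yaw -0.003 j7 0.34 F [ 1.  -0.2 -0.4] w 1.000
shift [-0.0379  0.2192  0.0653] turn [-1.300e-03 -7.878e-01 -2.000e-04] rows>= 4.2
shift [-0.0379  0.2192  0.0653] turn [ 3.0000e-04  2.3538e+00 -1.6000e-03] rows>= 12.7
```

```bash
python3 -m inch '[-0.040,0.165,0.065,0,-0.788,0,-0.3,-0.040,0.165,0.065,0,-0.788,0,-0.3,-0.040,0.165,0.065,0,-0.788,0,-0.3,-0.040,0.165,0.065,0,-0.788,0,-0.3,-0.040,0.165,0.065,0,-0.788,0,-0.3,-0.040,0.165,0.065,0,-0.788,0,-0.3,-0.040,0.219,0.065,0,-0.788,0,-0.3,-0.040,0.219,0.065,0,-0.788,0,-0.3,-0.040,0.219,0.065,0,-0.788,0,-0.3]' 20
python3 -m inch '[0,0,0,0,0,0,1,0,0,0,0,0,0,1,0,0,0,0,0,0,1,0,0,0,0,0,0,1,0,-0.06,0,0,0,0,1,0,-0.11,0,0,0,0,1,0,-0.11,0,0,0,0,1,0,-0.11,0,0,0,0,1]'
python3 - <<'E'
from h import *
th=.035; o=np.array([551,177.]); R=np.array([[np.cos(th),-np.sin(th)],[np.sin(th),np.cos(th)]])
for n,q in dict(finger=(-50,0),ring=(0,-45),step=(50,0)).items(): print(n,R@q+o)
x,y=R@(-50,0)+o
rel([x,y,130],th);rel([x,y,18],th)
E
```

```text
time_s: 2.58
eef_pos: [459.2, -355.6, 11.8]
eef_rot: [-1.482, -0.612, 0.613]
wrist_force: [0.1, 0.3, 0.5]
width: 0.654
time_s: 3.58
eef_pos: [458.4, -355.7, 121.2]
eef_rot: [-1.482, -0.611, 0.613]
wrist_force: [0.0, 0.9, -0.9]
width: 0.287
finger [501.03062187 175.25035727]
ring [552.57467846 132.02755969]
step [600.96937813 178.74964273]
t 3.6 tcp [ 458.4 -355.7  121.2] jaw yaw 0.783 j7 0.90 F [ 0.   0.9 -0.9] w 0.287
shift [ 0.4047 -0.0086  0.3464] turn [-0.0012  0.7479 -0.0014] rows>= 8.5
shift [ 0.4047 -0.0086  0.3464] turn [-1.8000e-03 -2.3937e+00  1.5000e-03] rows>= 12.9
t 3.6 tcp [ 458.4 -355.7  121.2] jaw yaw 0.783 j7 0.90 F [ 0.   0.9 -0.9] w 0.287
shift [0.4048 0.1034 0.3462] turn [-0.0012  0.7479 -0.0014] rows>= 8.7
shift [0.4048 0.1034 0.3462] turn [-1.8000e-03 -2.3937e+00  1.5000e-03] rows>= 12.9
```

```bash
python3 -m inch '[0.405,-0.009,0.346,0,0.748,0,1,0.405,-0.009,0.346,0,0.748,0,1,0.405,-0.009,0.346,0,0.748,0,1,0.405,-0.009,0.346,0,0.748,0,1,0.405,-0.009,0.346,0,0.748,0,1,0.405,-0.009,0.346,0,0.748,0,1,0.405,-0.009,0.346,0,0.748,0,1,0.405,-0.009,0.346,0,0.748,0,1,0.405,-0.009,0.346,0,0.748,0,1,0.405,-0.009,0.346,0,0.748,0,1,0.405,-0.009,0.346,0,0.748,0,1]'
python3 - <<'E'
from h import *
rel([501,175,18],.035)
c=robot.camera_info("wrist"); im=robot.snapshot("wrist")[...,::-1]
np.save("w2.npy",{k:np.array(v) for k,v in c.items()},allow_pickle=True)
cv2.imwrite("pics/w2.png",cv2.resize(robot.snapshot("scene")[...,::-1],(800,600),interpolation=cv2.INTER_CUBIC))
E
```

```text
time_s: 4.95
eef_pos: [500.4, 173.8, 128.8]
eef_rot: [-1.572, -0.024, 0.031]
wrist_force: [0.1, -0.5, 0.1]
width: 0.285
t 5.0 tcp [500.4 173.8 128.8] jaw yaw 0.035 j7 -0.77 F [ 0.1 -0.5  0.1] w 0.285
shift [0.0012 0.1108 0.0012] turn [ 0.001  -0.0003 -0.0048] rows>= 1.8
shift [0.0012 0.1108 0.0012] turn [7.5000e-03 3.1413e+00 1.5000e-03] rows>= 16.9
```

View pics/w2.png

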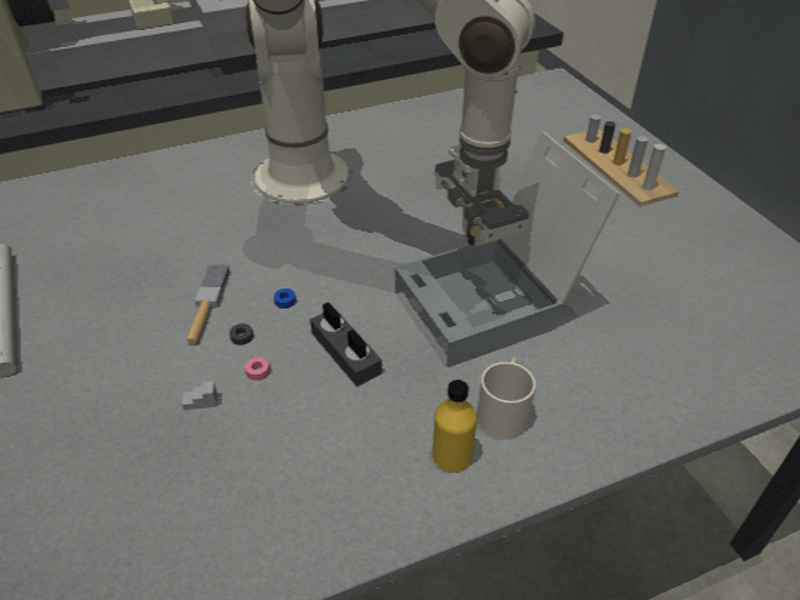

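```bash
python3 -m inch '[0.001,0.06,0.001,0,0,0,1,0.001,0.109,0.001,0,0,0,1,0.001,0.109,0.001,0,0,0,1,0.001,0.109,0.001,0,0,0,1,0.001,0.109,0.001,0,0,0,0.1,0.001,0.109,0.001,0,0,0,0,0.001,0.109,0.001,0,0,0,0,0.001,0.05,0.001,0,0,0,0,0.001,-0.01,0.001,0,0,0,0,0.001,-0.01,0.001,0,0,0,-0.4]'
python3 - <<'E'
from h import *
rel([453,-250,60],0);rel([453,-250,11],0)
E
```

```text
time_s: 6.3
eef_pos: [505.3, 175.8, 144.2]
eef_rot: [-1.57, -0.03, 0.022]
wrist_force: [1.1, 1.1, -0.1]
width: 0.569
t 6.3 tcp [505.3 175.8 144.2] jaw yaw 0.033 j7 -0.76 F [ 1.1  1.1 -0.1] w 0.569
shift [-0.0666  0.0834 -0.424 ] turn [-0.001   0.0327  0.0052] rows>= 7.0
shift [-0.0666  0.0834 -0.424 ] turn [ 8.1000e-03 -3.1089e+00  1.6000e-03] rows>= 16.7
t 6.3 tcp [505.3 175.8 144.2] jaw yaw 0.033 j7 -0.76 F [ 1.1  1.1 -0.1] w 0.569
shift [-0.0669  0.1324 -0.424 ] turn [-0.001   0.0327  0.0052] rows>= 7.2
shift [-0.0669  0.1324 -0.424 ] turn [ 8.1000e-03 -3.1089e+00  1.6000e-03] rows>= 16.7
```

```bash
python3 -m inch '[-0.067,0.02,-0.424,0,0.033,0.005,-0.35,-0.067,0.02,-0.424,0,0.033,0.005,-0.35,-0.067,0.02,-0.424,0,0.033,0.005,-0.35,-0.067,0.02,-0.424,0,0.033,0.005,-0.35,-0.067,0.02,-0.424,0,0.033,0.005,-0.35,-0.067,0.02,-0.424,0,0.033,0.005,-0.35,-0.067,0.02,-0.424,0,0.033,0.005,-0.35,-0.067,0.02,-0.424,0,0.033,0.005,-0.35,-0.067,0.08,-0.424,0,0.033,0.005,-0.35,-0.067,0.08,-0.424,0,0.033,0.005,-0.35]'
python3 - <<'E'
from h import *
rel([453,-250,11],0)
c=robot.camera_info("wrist"); print("ring px",proj(c,[453,-250,16]))
cv2.imwrite("pics/w3.png",np.hstack([robot.snapshot("wrist")[...,::-1][100:,:400],robot.snapshot("side")[...,::-1][100:,:400]]))
E
```

```text
time_s: 7.55
eef_pos: [448.7, -247.2, 59.5]
eef_rot: [-1.564, 0.005, 0.007]
wrist_force: [-1.1, 1.2, 1.3]
width: 0.679
t 7.5 tcp [ 448.7 -247.2   59.5] jaw yaw 0.001 j7 -0.01 F [-1.1  1.2  1.3] w 0.679
shift [ 0.0046  0.0484 -0.0031] turn [-0.0067  0.001  -0.0079] rows>= 0.8
shift [ 0.0046  0.0484 -0.0031] turn [-0.0124 -3.1406  0.0106] rows>= 16.9
ring px [285.09048786 245.58293761]
```

View pics/w3.png

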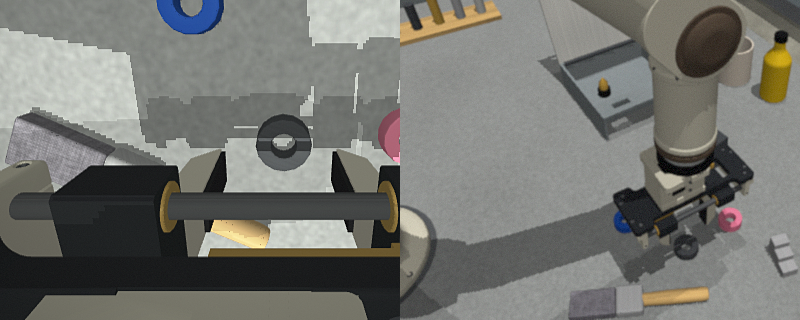

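```bash
python3 -m inch '[0.004,0.02,-0.002,-0.007,0,-0.008,-0.35,0.004,0.048,-0.002,-0.007,0,-0.008,-0.35,0.004,0.048,-0.002,-0.007,0,-0.008,-0.35,0.004,0.048,-0.002,-0.007,0,-0.008,1,0.004,0.048,-0.002,-0.007,0,-0.008,1,0.004,0.048,-0.002,-0.007,0,-0.008,1,0.004,0.048,-0.002,-0.007,0,-0.008,1,0.004,0,-0.002,-0.007,0,-0.008,1,0.004,-0.06,-0.002,-0.007,0,-0.008,1,0.004,-0.07,-0.002,-0.007,0,-0.008,1]'
python3 - <<'E'
from h import *
rel([553,132,130],0.035);rel([553,132,18],0.035)
E
```

```text
time_s: 8.9
eef_pos: [459.5, -251.7, 137.5]
eef_rot: [-1.579, -0.012, -0.009]
wrist_force: [0.8, -0.2, -1.6]
width: 0.417
t 8.9 tcp [ 459.5 -251.7  137.5] jaw yaw 0.002 j7 0.07 F [ 0.8 -0.2 -1.6] w 0.417
shift [0.0941 0.0056 0.3836] turn [ 0.0086 -0.0333  0.0133] rows>= 6.3
shift [0.0941 0.0056 0.3836] turn [-0.0206  3.1082  0.0133] rows>= 16.7
t 8.9 tcp [ 459.5 -251.7  137.5] jaw yaw 0.002 j7 0.07 F [ 0.8 -0.2 -1.6] w 0.417
shift [0.0926 0.1176 0.3845] turn [ 0.0086 -0.0333  0.0133] rows>= 6.6
shift [0.0926 0.1176 0.3845] turn [-0.0206  3.1082  0.0133] rows>= 16.7
```

```bash
python3 -m inch '[0.094,0.006,0.384,0.009,-0.033,0.013,1,0.094,0.006,0.384,0.009,-0.033,0.013,1,0.094,0.006,0.384,0.009,-0.033,0.013,1,0.094,0.006,0.384,0.009,-0.033,0.013,1,0.094,0.006,0.384,0.009,-0.033,0.013,1,0.094,0.006,0.384,0.009,-0.033,0.013,1,0.094,0.006,0.384,0.009,-0.033,0.013,1,0.094,0.006,0.384,0.009,-0.033,0.013,1,0.094,0.006,0.384,0.009,-0.033,0.013,1,0.094,0.006,0.384,0.009,-0.033,0.013,1]'
python3 - <<'E'
from h import *
rel([553,132,18],0.035)
E
```

```text
time_s: 10.15
eef_pos: [552.8, 130.1, 129.2]
eef_rot: [-1.572, -0.025, 0.025]
wrist_force: [-1.2, -0.3, -0.7]
width: 0.417
t 10.2 tcp [552.8 130.1 129.2] jaw yaw 0.032 j7 -0.67 F [-1.2 -0.3 -0.7] w 0.417
shift [0.0004 0.1112 0.002 ] turn [ 0.0009 -0.0031 -0.0005] rows>= 1.8
shift [0.0004 0.1112 0.002 ] turn [8.0000e-04 3.1385e+00 1.4000e-03] rows>= 16.9
```

```bash
python3 -m inch '[0,0.06,0.002,0,0,0,1,0,0.109,0.002,0,0,0,1,0,0.109,0.002,0,0,0,1,0,0.109,0.002,0,0,0,1,0,0.109,0.002,0,0,0,0,0,0.109,0.002,0,0,0,-0.2,0,0.109,0.002,0,0,0,-0.2,0,0.05,0.002,0,0,0,-0.2,0,-0.01,0.002,0,0,0,-0.2,0,-0.01,0.002,0,0,0,-0.2,0,-0.01,0.002,0,0,0,-0.2]'
python3 - <<'E'
from h import *
rel([570,-347,130],-0.27);rel([570,-347,75],-.27)
E
```

```text
time_s: 11.52
eef_pos: [552.6, 131.6, 139.4]
eef_rot: [-1.572, -0.025, 0.025]
wrist_force: [-0.4, -0.1, -0.1]
width: 0.605
t 11.5 tcp [552.6 131.6 139.4] jaw yaw 0.032 j7 -0.66 F [-0.4 -0.1 -0.1] w 0.605
shift [ 0.0022  0.0102 -0.4789] turn [1.700e-03 3.016e-01 3.000e-04] rows>= 7.7
shift [ 0.0022  0.0102 -0.4789] turn [ 4.0000e-04 -2.8399e+00 -2.4000e-03] rows>= 15.3
t 11.5 tcp [552.6 131.6 139.4] jaw yaw 0.032 j7 -0.66 F [-0.4 -0.1 -0.1] w 0.605
shift [ 0.0022  0.0652 -0.4788] turn [1.700e-03 3.016e-01 3.000e-04] rows>= 7.7
shift [ 0.0022  0.0652 -0.4788] turn [ 4.0000e-04 -2.8399e+00 -2.4000e-03] rows>= 15.3
```

```bash
python3 -m inch '[0.002,0,-0.479,0,0.302,0,-0.2,0.002,0,-0.479,0,0.302,0,-0.2,0.002,0,-0.479,0,0.302,0,-0.2,0.002,0,-0.479,0,0.302,0,-0.2,0.002,0,-0.479,0,0.302,0,-0.2,0.002,0,-0.479,0,0.302,0,-0.2,0.002,0,-0.479,0,0.302,0,-0.2,0.002,0,-0.479,0,0.302,0,-0.2,0.002,0.06,-0.479,0,0.302,0,-0.2,0.002,0.065,-0.479,0,0.302,0,-0.2,0.002,0.065,-0.479,0,0.302,0,-0.2]'
python3 - <<'E'
from h import *
rel([570,-347,14],-0.27)
c=robot.camera_info("wrist"); print("px",proj(c,[570,-347,17]))
cv2.imwrite("pics/w4.png",np.hstack([robot.snapshot("wrist")[...,::-1][100:,80:480],robot.snapshot("side")[...,::-1][100:,160:]]))
E
```

```text
time_s: 12.9
eef_pos: [569.6, -345.4, 74.4]
eef_rot: [-1.56, 0.212, -0.209]
wrist_force: [0.9, -0.1, 0.6]
width: 0.598
t 12.9 tcp [ 569.6 -345.4   74.4] jaw yaw -0.269 j7 -0.14 F [ 0.9 -0.1  0.6] w 0.598
shift [ 0.0009  0.0604 -0.0014] turn [ 0.      0.0015 -0.0017] rows>= 1.0
shift [ 0.0009  0.0604 -0.0014] turn [-2.7000e-03 -3.1401e+00 -0.0000e+00] rows>= 16.9
px [279.70807333 236.06474437]
```

View pics/w4.png

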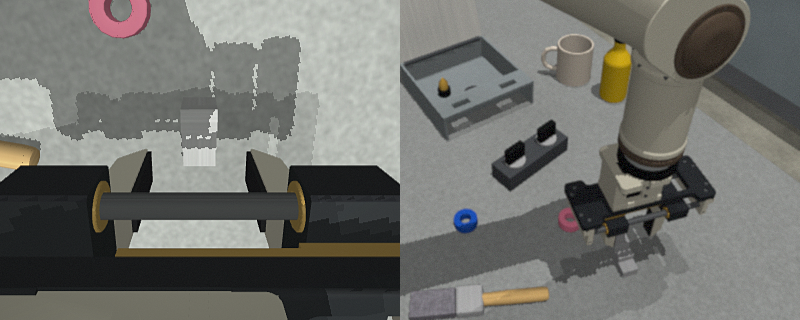

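```bash
python3 -m inch '[0,0.04,-0.001,0,0,0,-0.2,0,0.060,-0.001,0,0,0,-0.2,0,0.060,-0.001,0,0,0,-0.2,0,0.060,-0.001,0,0,0,1,0,0.060,-0.001,0,0,0,1,0,0.060,-0.001,0,0,0,1,0,0.060,-0.001,0,0,0,1,0,0,0,0,0,0,1,0,-0.06,0,0,0,0,1,0,-0.06,0,0,0,0,1]' 30
python3 - <<'E'
from h import *
rel([601,180,130],0.035);rel([601,180,18],0.035)
E
```

```text
time_s: 14.25
eef_pos: [575.2, -347.5, 142.9]
eef_rot: [-1.566, 0.201, -0.221]
wrist_force: [0.4, -0.2, -2.7]
width: 0.268
t 14.2 tcp [ 575.2 -347.5  142.9] jaw yaw -0.269 j7 -0.11 F [ 0.4 -0.2 -2.7] w 0.268
shift [-0.1152  0.0094  0.5155] turn [ 0.0059 -0.3035  0.0123] rows>= 8.5
shift [-0.1152  0.0094  0.5155] turn [-0.0176  2.838   0.0085] rows>= 15.3
t 14.2 tcp [ 575.2 -347.5  142.9] jaw yaw -0.269 j7 -0.11 F [ 0.4 -0.2 -2.7] w 0.268
shift [-0.1167  0.1214  0.5159] turn [ 0.0059 -0.3035  0.0123] rows>= 8.7
shift [-0.1167  0.1214  0.5159] turn [-0.0176  2.838   0.0085] rows>= 15.3
```

```bash
python3 -m inch '[-0.115,0.009,0.516,0.006,-0.304,0.012,1,-0.115,0.009,0.516,0.006,-0.304,0.012,1,-0.115,0.009,0.516,0.006,-0.304,0.012,1,-0.115,0.009,0.516,0.006,-0.304,0.012,1,-0.115,0.009,0.516,0.006,-0.304,0.012,1,-0.115,0.009,0.516,0.006,-0.304,0.012,1,-0.115,0.009,0.516,0.006,-0.304,0.012,1,-0.115,0.009,0.516,0.006,-0.304,0.012,1,-0.115,0.009,0.516,0.006,-0.304,0.012,1,-0.115,0.009,0.516,0.006,-0.304,0.012,1,-0.115,0.009,0.516,0.006,-0.304,0.012,1,-0.115,0.009,0.516,0.006,-0.304,0.012,1]'
python3 - <<'E'
from h import *
rel([601,180,20],0.035)
E
```

```text
time_s: 15.75
eef_pos: [601.5, 178.0, 129.7]
eef_rot: [-1.572, -0.025, 0.026]
wrist_force: [-0.1, 0.2, -2.1]
width: 0.268
t 15.8 tcp [601.5 178.  129.7] jaw yaw 0.033 j7 -0.71 F [-0.1  0.2 -2.1] w 0.268
shift [-0.0004  0.1097  0.0022] turn [ 0.0014 -0.0023 -0.0006] rows>= 1.8
shift [-0.0004  0.1097  0.0022] turn [9.0000e-04 3.1393e+00 2.2000e-03] rows>= 16.9
```

```bash
python3 -m inch '[0,0.06,0.002,0,0,0,1,0,0.109,0.002,0,0,0,1,0,0.109,0.002,0,0,0,1,0,0.109,0.002,0,0,0,1,0,0.109,0.002,0,0,0,0.2,0,0.109,0.002,0,0,0,0.1,0,0.109,0.002,0,0,0,0.1,0,0.05,0.002,0,0,0,0.1,0,-0.01,0.002,0,0,0,0.1,0,-0.06,-0.05,0,0,0,0.1,0,-0.12,-0.1,0,0,0,0.1,0,-0.12,-0.1,0,0,0,0.1]'
python3 - <<'E'
from h import *
rel([601,180,20],0.035)
c=robot.camera_info("wrist"); np.save("w5.npy",{k:np.array(v) for k,v in c.items()},allow_pickle=True)
cv2.imwrite("pics/w5.png",cv2.resize(robot.snapshot("wrist")[...,::-1],(800,600),interpolation=cv2.INTER_CUBIC))
S=robot.camera_info("scene");D=robot.camera_info("side")
for th in(1.5,1.6,1.7,1.8,1.9):
  # lid corners underside
  for sx in(-105,105):
    q=[551+sx-.035*85+216*np.cos(th)*.035, 177+85-216*np.cos(th)+.035*sx,60+216*np.sin(th)]
    print(th,sx,proj(S,q)/.7,proj(D,q)/.7)
E
```

```text
time_s: 17.25
eef_pos: [606.5, 75.2, 253.2]
eef_rot: [-1.574, -0.026, 0.02]
wrist_force: [1.1, -0.4, -1.6]
width: 0.45
t 17.2 tcp [606.5  75.2 253.2] jaw yaw 0.029 j7 -0.46 F [ 1.1 -0.4 -1.6] w 0.450
shift [-0.0034  0.2329  0.1057] turn [ 0.0032 -0.006   0.004 ] rows>= 4.1
shift [-0.0034  0.2329  0.1057] turn [-0.0063  3.1355  0.005 ] rows>= 16.9
1.5 -105 [502.72822993 136.4152837 ] [205.97956555 107.8168326 ]
1.5 105 [576.26489419 201.71711963] [344.10194016  71.49197724]
1.6 -105 [513.79028869 133.37501646] [200.00231086 101.57631667]
1.6 105 [588.36258572 197.90008436] [336.80080349  66.2888245 ]
1.7 -105 [524.55430666 131.51693895] [194.54366757  97.02749117]
1.7 105 [600.00635609 195.34036841] [329.82614163  62.64891374]
1.8 -105 [534.88105803 130.84400611] [189.65493886  94.15410986]
1.8 105 [611.04392137 194.04706994] [323.25825933  60.55449352]
1.9 -105 [544.64378628 131.33913095] [185.3726795   92.91090369]
1.9 105 [621.33999312 194.00647595] [317.16402482  59.96231913]
```

View pics/w5.png

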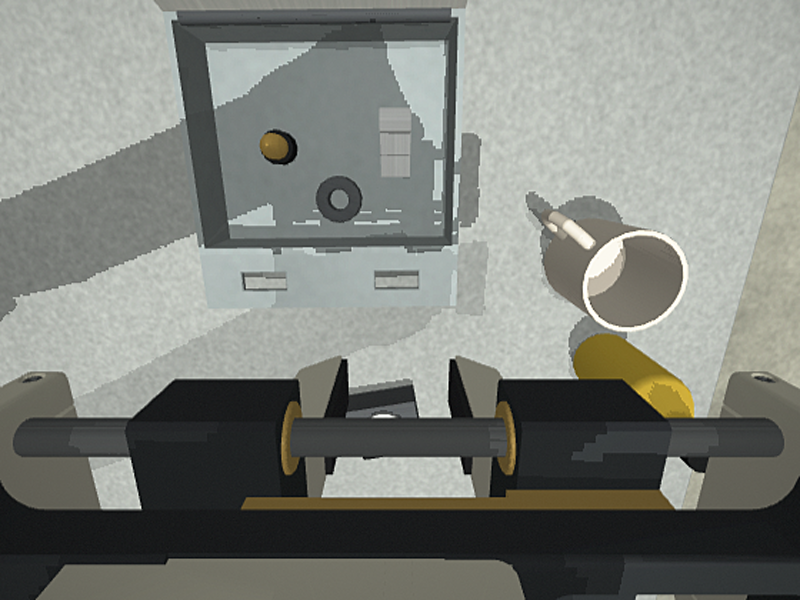

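Run:
```python
from h import *
from scipy.optimize import least_squares
c=np.load("w5.npy",allow_pickle=True).item();S=robot.camera_info("scene");D=robot.camera_info("side")
ob=[(c,265,281.5,-55,-108,60),(c,396.5,280,55,-108,60),(c,208,307.5,-105,-131,60),(c,174,22,-105,85,60),(S,419,281,-55,-108,60),(S,447,319,55,-108,60),(D,316,291,-55,-108,60),(D,383,263,55,-108,60)]
def res(p):
    r=[]
    for k,u,v,x,y,z in ob:
        a=p[2]; q=[p[0]+x*np.cos(a)-y*np.sin(a),p[1]+x*np.sin(a)+y*np.cos(a),z]
        r+=list(proj(k,q)/.7-[u,v])
    return r
s=least_squares(res,[551,177,.03],loss="soft_l1");print(s.x,np.round(s.fun,1))
p=s.x;a=p[2]
for x in(-55,55):print("slot",p[0]+x*np.cos(a)+108*np.sin(a),p[1]+x*np.sin(a)-108*np.cos(a))
print(W(c,265,281.5,60),W(c,396.5,280,60))
def lid(th):
  r=[]
  for sx,ps,pd in((-105,(541,134),(186,93)),(105,(617,195),(318,62))):
    y=85-216*np.cos(th[0]);q=[p[0]+sx*np.cos(a)-y*np.sin(a),p[1]+sx*np.sin(a)+y*np.cos(a),60+216*np.sin(th[0])]
    r+=list(proj(S,q)/.7-ps)+list(proj(D,q)/.7-pd)
  return r
l=least_squares(lid,[1.8]);print(l.x,np.round(l.fun,1))
th=l.x[0]; y=85-216*np.cos(th); print("edge",p[0]-y*np.sin(a),p[1]+y*np.cos(a),60+216*np.sin(th))
```

```text
[5.49859813e+02 1.76064405e+02 2.08371134e-02] [  0.5  -0.    1.1   2.5   0.7  -0.1  -3.7 -10.5  -1.1  -1.5  -1.   -0.
  -0.2  -0.2   0.2   0.9]
slot 497.12199786673403 66.94189233430045
slot 607.0981185394767 69.2338089502263
[496.7  66.9  60. ] [606.1  71.3  60. ]
[1.87093864] [ 1.4 -2.7  1.1 -0.2  0.5 -0.4  2.1 -1.6]
edge 546.75818850216 324.89381991972556 266.34359557455286
```

Run:
```python
from h import *
rel([547,80,335],0.025)
rel([546,362,335],0.025)
```

```text
t 17.3 tcp [607.4  73.7 254.6] jaw yaw 0.027 j7 -0.46 F [ 0.6 -1.7  1. ] w 0.449
shift [-0.0598 -0.0808  0.0076] turn [0.0041 0.0023 0.0058] rows>= 1.6
shift [-0.0598 -0.0808  0.0076] turn [ 0.0091 -3.1392 -0.0064] rows>= 16.9
t 17.3 tcp [607.4  73.7 254.6] jaw yaw 0.027 j7 -0.46 F [ 0.6 -1.7  1. ] w 0.449
shift [-0.0531 -0.0819  0.2895] turn [0.0041 0.0023 0.0058] rows>= 4.9
shift [-0.0531 -0.0819  0.2895] turn [ 0.0091 -3.1392 -0.0064] rows>= 16.9
```

```bash
python3 -m inch '[-0.059,-0.06,0.008,0.004,0.002,0.006,1,-0.059,-0.082,0.008,0.004,0.002,0.006,1,-0.059,-0.082,0.008,0.004,0.002,0.006,1,-0.053,-0.082,0.289,0.004,0.002,0.006,1,-0.053,-0.082,0.289,0.004,0.002,0.006,1,-0.053,-0.082,0.289,0.004,0.002,0.006,1,-0.053,-0.082,0.289,0.004,0.002,0.006,1,-0.053,-0.082,0.289,0.004,0.002,0.006,1,-0.053,-0.082,0.289,0.004,0.002,0.006,1,-0.053,-0.082,0.289,0.004,0.002,0.006,1]' 20
python3 - <<'E'
from h import *
cv2.imwrite("pics/s6.png",np.hstack([robot.snapshot("scene")[...,::-1][60:300,200:],robot.snapshot("side")[...,::-1][0:240,60:420]]))
p,R,s=tool(); a=.021; o=np.array([549.9,176.1])
rel([546,362,250],.025)
for th in(1.75,1.6,1.45,1.3,1.15,1,.85,.7,.55,.4,.27,.15,.05,-.01):
    r=190; y=95-r*np.cos(th)+6*np.sin(th); z=68+r*np.sin(th)+6*np.cos(th)
    if th>1.5: y=95-216*np.cos(th)+6*np.sin(th)
    X=np.array([o[0]-y*np.sin(a),o[1]+y*np.cos(a),z]); print(th,X.round(0),R.inv().apply(X-p).round(0))
E
```

```text
time_s: 18.55
eef_pos: [546.1, 360.7, 333.6]
eef_rot: [-1.573, -0.019, 0.021]
wrist_force: [0.1, -0.2, 0.5]
width: 0.007
t 18.6 tcp [546.8 359.7 334.4] jaw yaw 0.023 j7 -0.91 F [ 0.2  0.4 -0.1] w 0.005
shift [-0.0007  0.0844  0.0024] turn [ 0.0016 -0.0019 -0.0005] rows>= 1.4
shift [-0.0007  0.0844  0.0024] turn [8.0000e-04 3.1397e+00 2.6000e-03] rows>= 16.9
1.75 [547. 315. 254.] [ -1.  81. -44.]
1.6 [548. 283. 258.] [ -1.  77. -76.]
1.45 [548. 254. 257.] [  -1.   77. -105.]
1.3 [549. 226. 253.] [  -1.   82. -134.]
1.15 [549. 199. 244.] [  -1.   91. -161.]
1 [550. 173. 231.] [  -1.  104. -186.]
0.85 [550. 150. 215.] [  -1.  120. -209.]
0.7 [551. 130. 195.] [  -1.  140. -230.]
0.55 [551. 112. 172.] [  -1.  162. -247.]
0.4 [552.  98. 148.] [  -1.  187. -261.]
0.27 [552.  90. 124.] [  -1.  210. -270.]
0.15 [552.  84. 102.] [  -1.  232. -275.]
0.05 [552.  82.  83.] [  -1.  251. -278.]
-0.01 [552.  81.  72.] [  -1.  263. -278.]
```

View pics/s6.png

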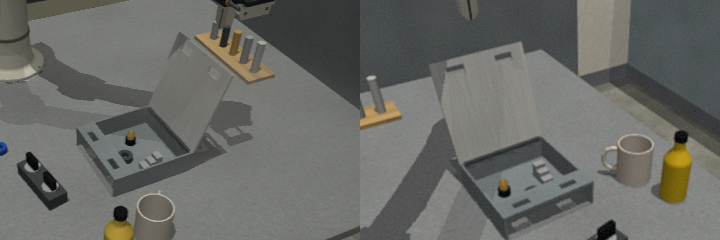

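```bash
python3 -m inch '[0,0.05,0.002,0,0,0,1,0,0.084,0.002,0,0,0,1,0,0.084,0.002,0,0,0,1,-0.001,0.081,-0.044,0,0,0,1,-0.001,0.077,-0.076,0,0,0,1,-0.001,0.077,-0.105,0,0,0,1,-0.001,0.082,-0.134,0,0,0,1,-0.001,0.091,-0.161,0,0,0,1,-0.001,0.104,-0.186,0,0,0,1,-0.001,0.120,-0.209,0,0,0,1,-0.001,0.140,-0.230,0,0,0,1,-0.001,0.140,-0.230,0,0,0,1]' 20
python3 - <<'E'
from h import *
cv2.imwrite("pics/s7.png",np.hstack([robot.snapshot("scene")[...,::-1][60:300,200:],robot.snapshot("side")[...,::-1][0:240,60:420]]))
p,R,s=tool(); a=.021; o=np.array([549.9,176.1])
rel([546,362,250],.025)
for th in(.55,.4,.27,.15,.05,-.01):
    r=190; y=95-r*np.cos(th)+6*np.sin(th); z=68+r*np.sin(th)+6*np.cos(th)
    X=np.array([o[0]-y*np.sin(a),o[1]+y*np.cos(a),z]); print(th,X.round(0),R.inv().apply(X-p).round(0))
E
```

```text
time_s: 20.15
eef_pos: [550.8, 126.3, 193.7]
eef_rot: [-1.574, -0.013, 0.017]
wrist_force: [-0.2, 0.1, 0.3]
width: 0.004
t 20.2 tcp [551.3 129.8 195.4] jaw yaw 0.023 j7 -0.63 F [ 0.2  0.3 -0.1] w 0.003
shift [-0.     -0.0549  0.2322] turn [ 0.0012 -0.0024 -0.0001] rows>= 3.8
shift [-0.     -0.0549  0.2322] turn [2.0000e-04 3.1392e+00 1.8000e-03] rows>= 16.9
0.55 [551. 112. 172.] [ -0.  23. -17.]
0.4 [552.  98. 148.] [ -0.  48. -31.]
0.27 [552.  90. 124.] [ -0.  71. -40.]
0.15 [552.  84. 102.] [ -0.  93. -46.]
0.05 [552.  82.  83.] [ -0. 112. -48.]
-0.01 [552.  81.  72.] [ -0. 123. -49.]
```

View pics/s7.png

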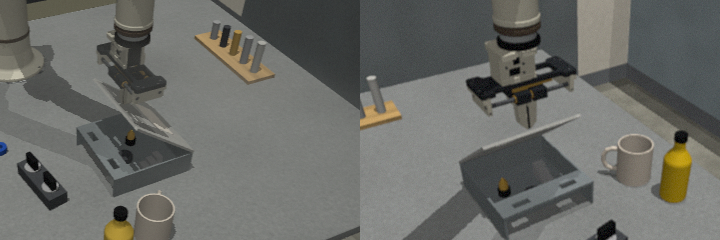

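Lid has moved to about 0.7 rad with the fingers on top of it. Continue to shut. (Pictures viewed: 11.)

```bash
python3 -m inch '[0,0.023,-0.017,0,0,0,1,0,0.048,-0.031,0,0,0,1,0,0.071,-0.040,0,0,0,1,0,0.093,-0.046,0,0,0,1,0,0.112,-0.048,0,0,0,1,0,0.121,-0.049,0,0,0,1,0,0.124,-0.049,0,0,0,1,0,0.125,-0.049,0,0,0,1]' 20
python3 - <<'E'
from h import *
rel([552,0,72],.025)
rel([520,-190,200],.2); rel([560,-190,200],1.77)
E
```

```text
time_s: 21.25
eef_pos: [552.0, 81.2, 73.9]
eef_rot: [-1.575, -0.018, 0.019]
wrist_force: [-14.0, -5.1, 40.2]
width: 0.008
t 21.2 tcp [552.   81.2  73.9] jaw yaw 0.024 j7 -0.67 F [-14.   -5.1  40.2] w 0.008
shift [-0.0019  0.0022 -0.0812] turn [ 0.0045 -0.0015 -0.0008] rows>= 1.3
shift [-0.0019  0.0022 -0.0812] turn [1.2000e-03 3.1401e+00 7.1000e-03] rows>= 16.9
t 21.2 tcp [552.   81.2  73.9] jaw yaw 0.024 j7 -0.67 F [-14.   -5.1  40.2] w 0.008
shift [-0.0384 -0.1249 -0.271 ] turn [ 0.0044 -0.1765 -0.0012] rows>= 4.8
shift [-0.0384 -0.1249 -0.271 ] turn [1.7000e-03 2.9651e+00 6.6000e-03] rows>= 15.9
t 21.2 tcp [552.   81.2  73.9] jaw yaw 0.024 j7 -0.67 F [-14.   -5.1  40.2] w 0.008
shift [ 0.0016 -0.1249 -0.2719] turn [0.0043 1.3951 0.0025] rows>= 7.5
shift [ 0.0016 -0.1249 -0.2719] turn [ 0.0026 -1.7465 -0.0045] rows>= 9.4
```

```bash
python3 -m inch '[0,-0.06,0,0,0,0,1,0,-0.14,0,0,0,0,1,0,-0.15,0,0,0,0,1]'
python3 - <<'E'
from h import *
rel([430,-40,230],-1.55)
E
```

```text
time_s: 21.62
eef_pos: [553.5, 83.4, 227.8]
eef_rot: [-1.575, -0.023, 0.016]
wrist_force: [-0.2, 0.1, -0.2]
width: 0.005
t 21.6 tcp [553.5  83.4 227.8] jaw yaw 0.025 j7 -0.52 F [-0.2  0.1 -0.2] w 0.005
shift [-0.1265 -0.0023 -0.1203] turn [ 6.6000e-03 -1.5669e+00  2.0000e-04] rows>= 8.4
shift [-0.1265 -0.0023 -0.1203] turn [-2.0000e-04  1.5747e+00  6.6000e-03] rows>= 8.5
```

```bash
python3 - <<'E'
from h import *
rel([700,-30,240],1.59)
E
python3 -m inch '[0.142,-0.015,-0.117,0.006,-1.567,0,-0.4,0.142,-0.015,-0.117,0.006,-1.567,0,-0.4,0.142,-0.015,-0.117,0.006,-1.567,0,-0.4,0.142,-0.015,-0.117,0.006,-1.567,0,-0.4,0.142,-0.015,-0.117,0.006,-1.567,0,-0.4,0.142,-0.015,-0.117,0.006,-1.567,0,-0.4,0.142,-0.015,-0.117,0.006,-1.567,0,-0.4,0.142,-0.015,-0.117,0.006,-1.567,0,-0.4,0.142,-0.015,-0.117,0.006,-1.567,0,-0.4,0.142,-0.015,-0.117,0.006,-1.567,0,-0.4,0.142,-0.015,-0.117,0.006,-1.567,0,-0.4]'
python3 - <<'E'
from h import *
rel([700,-30,240],1.59)
c=robot.camera_info("wrist"); np.save("w8.npy",{k:np.array(v) for k,v in c.items()},allow_pickle=True)
cv2.imwrite("pics/w8.png",cv2.resize(robot.snapshot("wrist")[...,::-1],(800,600),interpolation=cv2.INTER_CUBIC))
E
```

```text
t 21.6 tcp [553.5  83.4 227.8] jaw yaw 0.025 j7 -0.52 F [-0.2  0.1 -0.2] w 0.005
shift [ 0.1437 -0.0111 -0.117 ] turn [ 6.6000e-03 -1.5653e+00  2.0000e-04] rows>= 8.4
shift [ 0.1437 -0.0111 -0.117 ] turn [-2.0000e-04  1.5763e+00  6.6000e-03] rows>= 8.5
time_s: 23.0
eef_pos: [698.3, -29.8, 243.8]
eef_rot: [-1.2, -1.224, 1.224]
wrist_force: [-0.1, -0.4, -0.3]
width: 0.697
t 23.0 tcp [698.3 -29.8 243.8] jaw yaw 1.590 j7 1.11 F [-0.1 -0.4 -0.3] w 0.697
shift [-0.0003  0.0038 -0.0017] turn [ 0.0005  0.0005 -0.0002] rows>= 0.1
shift [-0.0003  0.0038 -0.0017] turn [-3.0000e-04 -3.1411e+00 -8.0000e-04] rows>= 16.9
```

View pics/w8.png

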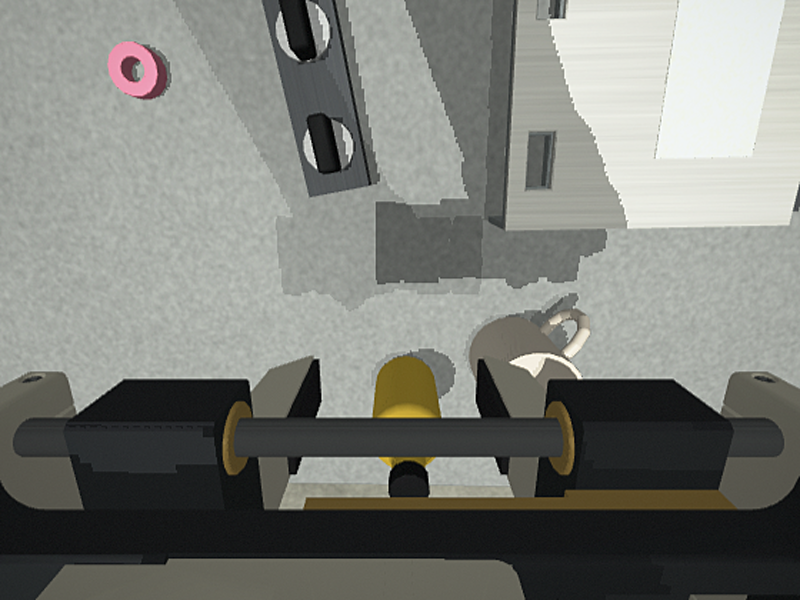

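Run:
```python
from h import *
c=np.load("w8.npy",allow_pickle=True).item()
A=W(c,302.5,32,40);B=W(c,328.5,147,40);print(A,B,np.linalg.norm(A-B),"yaw",np.arctan2(*(B-A)[[1,0]]))
print("collar width",W(c,302,147,40),W(c,354.5,147,40))
print("stand corners",W(c,309,196,35),W(c,377,183,35))
print("slotb",W(c,540.5,160,66),W(c,526,131,66),W(c,555,189,66), "lid edge corner",W(c,505,229,66),W(c,525,0,66))
im=cv2.imread("pics/w8.png")
cv2.imwrite("pics/w8c.png",np.hstack([cv2.resize(im[0:200,260:390],None,fx=3,fy=3,interpolation=cv2.INTER_CUBIC),cv2.resize(im[0:200,500:630],None,fx=3,fy=3,interpolation=cv2.INTER_CUBIC)]))
```

```text
[ 519.7 -103.    40. ] [598.  -86.3  40. ] 80.0611016661649 yaw 0.2101337243399453
collar width [ 598.4 -107.    40. ] [597.6 -65.9  40. ]
stand corners [ 635.8 -104.1   35. ] [624.4 -48.3  35. ]
slotb [605.2  72.8  66. ] [585.7  60.   66. ] [625.4  86.1  66. ] lid edge corner [655.8  51.6  66. ] [505.3  50.5  66. ]
```

View pics/w8c.png

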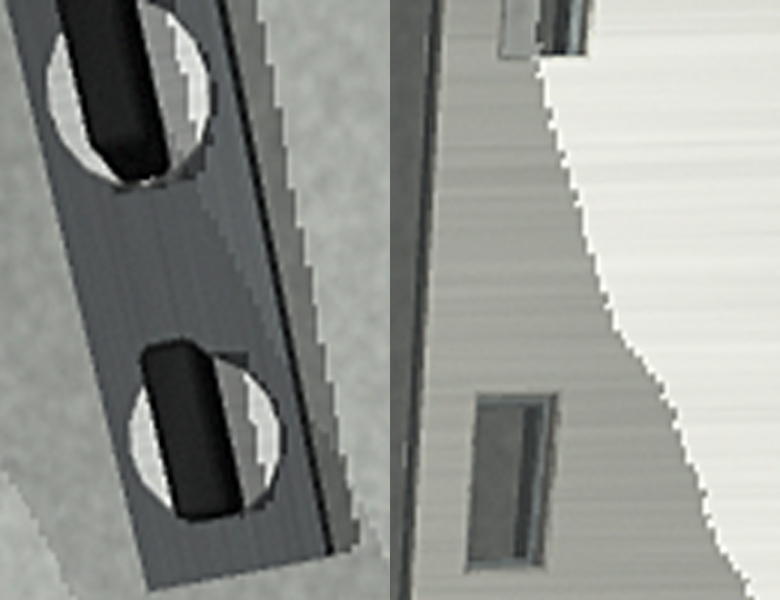

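Run:
```python
from h import *
c=np.load("w8.npy",allow_pickle=True).item()
e=[W(c,517,0,66),W(c,506.7,200,66)];print(e,np.arctan2(*(e[1]-e[0])[[1,0]]))
rel([598,-86.3,90],1.78);rel([598,-86.3,51],1.78)
```

```text
[array([505.5,  45.2,  66. ]), array([634.1,  50.8,  66. ])] 0.04351838543664665
t 23.1 tcp [698.3 -29.8 243.9] jaw yaw 1.591 j7 1.11 F [-0.4 -0.2  0.8] w 0.699
shift [-0.0544  0.1539  0.1015] turn [ 0.0005 -0.1893 -0.0004] rows>= 3.1
shift [-0.0544  0.1539  0.1015] turn [6.0000e-04 2.9523e+00 8.0000e-04] rows>= 15.9
t 23.1 tcp [698.3 -29.8 243.9] jaw yaw 1.591 j7 1.11 F [-0.4 -0.2  0.8] w 0.699
shift [-0.0544  0.1929  0.1016] turn [ 0.0005 -0.1893 -0.0004] rows>= 3.6
shift [-0.0544  0.1929  0.1016] turn [6.0000e-04 2.9523e+00 8.0000e-04] rows>= 15.9
```

```bash
python3 -m inch '[-0.054,0.05,0.101,0,-0.189,0,-0.4,-0.054,0.05,0.101,0,-0.189,0,-0.4,-0.054,0.12,0.101,0,-0.189,0,-0.4,-0.054,0.15,0.101,0,-0.189,0,-0.4,-0.054,0.15,0.101,0,-0.189,0,-0.4,-0.054,0.15,0.101,0,-0.189,0,-0.4]' 40
python3 - <<'E'
from h import *
rel([598,-86.3,51],1.78)
E
```

```text
time_s: 23.8
eef_pos: [599.8, -85.1, 95.6]
eef_rot: [-1.105, -1.364, 1.361]
wrist_force: [0.3, 0.6, 0.6]
width: 0.702
t 23.8 tcp [599.8 -85.1  95.6] jaw yaw 1.780 j7 1.22 F [0.3 0.6 0.6] w 0.702
shift [-0.0007  0.0446  0.0021] turn [ 0.0027 -0.     -0.0006] rows>= 0.7
shift [-0.0007  0.0446  0.0021] turn [9.0000e-04 3.1416e+00 4.3000e-03] rows>= 16.9
```

```bash
python3 -m inch '[0,0.03,0.002,0,0,0,-0.4,-0.001,0.044,0.002,0,0,0,-0.4,-0.001,0.044,0.002,0,0,0,-0.4,-0.001,0.044,0.002,0,0,0,-0.4]'
python3 -m inch '[0,0,0,0,0,0,1,0,0,0,0,0,0,1,0,0,0,0,0,0,1,0,0,0,0,0,0,1,0,0,0,0,0,0,1]' 40
python3 -m inch '[0,-0.02,0,0,0,0,1,0,-0.05,0,0,0,0,1,0,-0.1,0,0,0,0,1,0,-0.1,0,0,0,0,1,0,-0.1,0,0,0,0,1]'
python3 - <<'E'
from h import *
rel([606.8,71.5,140],1.61);rel([606.8,71.5,112],1.61)
E
```

```text
time_s: 24.3
eef_pos: [599.1, -86.3, 52.9]
eef_rot: [-1.107, -1.365, 1.36]
wrist_force: [0.6, -0.6, 0.1]
width: 0.697
time_s: 24.92
eef_pos: [599.0, -86.3, 52.8]
eef_rot: [-1.106, -1.365, 1.36]
wrist_force: [0.5, -0.4, 0.1]
width: 0.206
time_s: 25.55
eef_pos: [598.4, -86.7, 153.2]
eef_rot: [-1.107, -1.364, 1.36]
wrist_force: [-0.3, -0.7, -1.7]
width: 0.147
t 25.6 tcp [598.4 -86.7 153.2] jaw yaw 1.780 j7 1.26 F [-0.3 -0.7 -1.7] w 0.147
shift [ 0.153   0.0131 -0.041 ] turn [ 0.0044  0.1698 -0.0014] rows>= 2.5
shift [ 0.153   0.0131 -0.041 ] turn [-2.1000e-03 -2.9717e+00 -6.5000e-03] rows>= 16.0
t 25.6 tcp [598.4 -86.7 153.2] jaw yaw 1.780 j7 1.26 F [-0.3 -0.7 -1.7] w 0.147
shift [ 0.153   0.0411 -0.0409] turn [ 0.0044  0.1698 -0.0014] rows>= 2.6
shift [ 0.153   0.0411 -0.0409] turn [-2.1000e-03 -2.9717e+00 -6.5000e-03] rows>= 16.0
```

```bash
python3 -m inch '[0.05,0,-0.015,0.004,0.17,-0.001,1,0.10,0.005,-0.03,0.004,0.17,-0.001,1,0.153,0.01,-0.041,0.004,0.17,-0.001,1,0.153,0.013,-0.041,0.004,0.17,-0.001,1,0.153,0.013,-0.041,0.004,0.17,-0.001,1]'
python3 - <<'E'
from h import *
rel([606.8,71.5,112],1.61)
S=robot.camera_info("scene");D=robot.camera_info("side")
a=cv2.resize(robot.snapshot("scene")[...,::-1][130:270,255:395],(560,560),interpolation=cv2.INTER_CUBIC)
b=cv2.resize(robot.snapshot("side")[...,::-1][90:230,180:320],(560,560),interpolation=cv2.INTER_CUBIC)
cv2.imwrite("pics/x9.png",cv2.resize(np.hstack([a,b]),(800,400),interpolation=cv2.INTER_AREA))
E
```

```text
time_s: 26.18
eef_pos: [605.8, 71.2, 138.6]
eef_rot: [-1.189, -1.236, 1.241]
wrist_force: [-0.2, -0.6, -1.4]
width: 0.148
t 26.2 tcp [605.8  71.2 138.6] jaw yaw 1.611 j7 0.85 F [-0.2 -0.6 -1.4] w 0.148
shift [ 0.0003  0.0266 -0.0011] turn [-0.0023  0.001  -0.0014] rows>= 0.4
shift [ 0.0003  0.0266 -0.0011] turn [-2.1000e-03 -3.1406e+00  3.6000e-03] rows>= 16.9
```

View pics/x9.png

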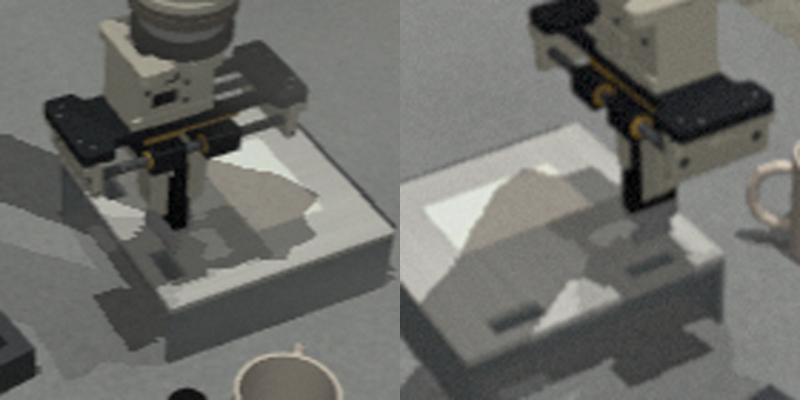

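Run:
```python
from h import *
S=robot.camera_info("scene");D=robot.camera_info("side")
for z in(150,130,120,110,98,80,66):
    X=[605.8,71.2,z];print(z,(proj(S,X)-[255,130])*2.857,(proj(D,X)-[180,90])*2.857+[400,0])
for n,X in dict(a_top=(520,-103,72),b_top=(598,-86,72),b_col=(598,-86,40)).items():print(n,proj(S,X),proj(D,X))
# colour stats around stand toggles, now
for nm,c in(("scene",S),("side",D)):
    im=robot.snapshot(nm)
    for X in((520,-103,60),(598,-86,60),(598,-86,68)):
        u,v=proj(c,X).astype(int);print(nm,X,im[v-1:v+2,u-1:u+2].mean((0,1)).round(),im[v-6:v+7:2,u].mean(1).round())
```

```text
150 [169.99767641 183.31911925] [645.52565476 167.02467476]
130 [168.80587147 202.20788975] [646.39123117 190.95413402]
120 [168.22083323 211.48008909] [646.81515243 202.67373078]
110 [167.64286282 220.6402714 ] [647.23332278 214.23433959]
98 [166.95844881 231.48746522] [647.72769944 227.90172451]
80 [165.95010051 247.46865388] [648.45447527 247.99394553]
66 [165.18059672 259.66442521] [649.00783141 263.29185929]
a_top [231.58681328 215.96654163] [274.55907818 247.14111864]
b_top [249.6582666  235.45686362] [306.06610262 225.41920271]
b_col [250.24666893 245.01785152] [305.64730399 237.73171267]
scene (520, -103, 60) [15. 16. 17.] [40. 18. 14. 14. 12. 11. 16.]
scene (598, -86, 60) [63. 65. 66.] [63. 65. 65. 65. 47. 34. 32.]
scene (598, -86, 68) [63. 66. 67.] [109.  80.  65.  64.  66.  65.  34.]
side (520, -103, 60) [14. 13. 16.] [20. 27. 13. 11.  2. 27. 12.]
side (598, -86, 60) [65. 68. 71.] [117. 100.  73.  68.  73.  63.  38.]
side (598, -86, 68) [90. 93. 92.] [130. 129. 122.  89.  60.  67.  70.]
```

Run:
```python
from h import *
f=lambda n,u,v,w,h,W,H:cv2.resize(cv2.convertScaleAbs(robot.snapshot(n)[...,::-1][v:v+h,u:u+w],alpha=1.5,beta=15),(W,H),interpolation=cv2.INTER_LANCZOS4)
a=f("scene",285,180,60,60,400,400);b=f("side",245,130,60,60,400,400);w=f("wrist",160,160,240,60,800,200)
cv2.imwrite("pics/x10.png",np.vstack([np.hstack([a,b]),w]))
```

```text
(no output)
```

View pics/x10.png

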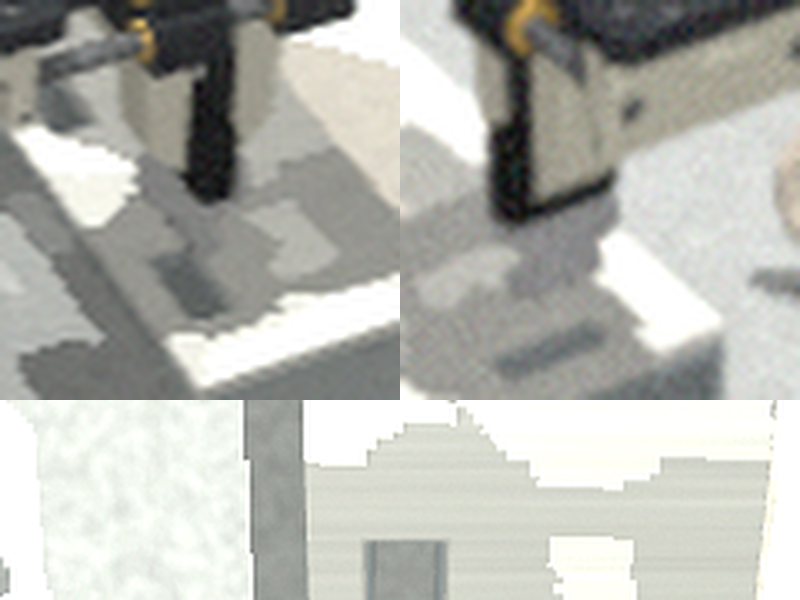

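Run:
```python
from h import *
def asc(im,u0,u1,v0,v1):
    ch=" .:-=+*#%@"[::-1]
    for v in range(v0,v1): print("".join(ch[min(9,int(im[v,u].mean()/20))] for u in range(u0,u1)))
o=cv2.resize(cv2.imread("pics/scene0.png"),(560,420),interpolation=cv2.INTER_AREA)
s=robot.snapshot("scene")
print("orig stand");asc(o,215,270,208,268)
print("now stand");asc(s,215,270,208,268)
d=robot.snapshot("side")
print("gripper side");asc(d,240,310,130,180)
```

```text
orig stand
-------------------------------------------------------
-------------------------------------------------------
-------------------------------------------------------
--------==---=+=---------------------------------------
-------=---+*#%#+=-------------------------------------
----------=#%@@@#+=------------------------------------
----------+%@@@@%#+------------------------------------
----------+%@@@%@%*=-----------------------------------
----------=#@@@@%%%#=----------------------------------
----------=#@@@@@@@%#=---------------------------------
----------=#@@@@@@@@%*=--------------------------------
---------=+#@@@@@@@%@%*=-------------------------------
-------=+*#%@@@@@@@%@@%*=------------------------------
-----=+****#@@@@@@@@@@%#+=-----------------------------
--==+*******%@@@@@@@@@%*++=----------------------------
-=********+=+%@@@@@@@@%+=++----------------------------
-=*##*****=:-*%@@@@@@@@+:=*+=-------------==-----------
-=*##****+-:-=*%@@@@@@@+-=**=-------------=------------
-=*%##***=::::=#@@@@@@@*++***=------=---------==-------
-=*%%#***=-:::-=#@@@@@@#*
[... 8503 characters left out ...]
============++**+++*+*++==.       .::------------============
+++++++===========-==+**+++++++++=-..       ..:----------=++++++++++=+
+++++++==============+**+++++*+++=-:...     ...:---------=+++++*++++++
++++++++========++==++++**++++++++==-:..      ..:----------=+++*******
==++++++=======+++++++++*++++++++++++-:..      ..:-------:---===+*****
===++++++=====+++++++++++++++++++++++==:.        .:------:------=====+
======+++++==++++++++++++++++++++++++++=:        ..:------:-----------
=====++++++++++++++++++++++=+==+++++++++-:..    ....::----------------
======+++++++++++++++++++++=++++++++++++=:.... .....:-----------------
===-==+++++++++++++++++++++++++****+++++-:.......:::-------:----------
```

```bash
python3 - <<'E'
from h import *
rel([606.6,71.8,118],1.61)
E
python3 -m inch '[0.001,0.010,-0.001,-0.002,0,-0.001,1,0.001,0.020,-0.001,-0.002,0,-0.001,1,0.001,0.020,-0.001,-0.002,0,-0.001,1,0.001,0.020,-0.001,-0.002,0,-0.001,1]'
python3 - <<'E'
from h import *
rel([606.6,71.8,108],1.61)
E
```

```text
t 26.6 tcp [606.9  70.8 140.2] jaw yaw 1.609 j7 0.85 F [ 0.5  0.2 -0.5] w 0.151
shift [0.001  0.0222 0.0003] turn [ 0.0006 -0.0013 -0.0004] rows>= 0.4
shift [0.001  0.0222 0.0003] turn [6.0000e-04 3.1403e+00 9.0000e-04] rows>= 16.9
time_s: 27.12
eef_pos: [607.8, 72.1, 120.0]
eef_rot: [-1.192, -1.239, 1.236]
wrist_force: [-0.3, -0.1, -1.5]
width: 0.147
t 27.1 tcp [607.8  72.1 120. ] jaw yaw 1.609 j7 0.84 F [-0.3 -0.1 -1.5] w 0.147
shift [-0.0002  0.012   0.0013] turn [ 0.0022 -0.0009  0.0008] rows>= 0.2
shift [-0.0002  0.012   0.0013] turn [-1.2000e-03  3.1407e+00  3.5000e-03] rows>= 16.9
```

```bash
python3 -m inch '[0,0.006,0.001,0,0,0,1,0,0.010,0.001,0,0,0,1,0,0.010,0.001,0,0,0,1]'
python3 -m inch '[0,0.004,0,0,0,0,1,0,0.006,0,0,0,0,1,0,0.006,0,0,0,0,1]'
```

```text
time_s: 27.5
eef_pos: [606.5, 71.9, 109.6]
eef_rot: [-1.191, -1.239, 1.236]
wrist_force: [0.6, 0.5, -0.8]
width: 0.15
time_s: 27.88
eef_pos: [606.4, 71.9, 103.3]
eef_rot: [-1.191, -1.239, 1.236]
wrist_force: [-0.4, -0.1, -1.7]
width: 0.149
```

```bash
python3 -m inch '[0,0.004,0,0,0,0,1,0,0.006,0,0,0,0,1,0,0.006,0,0,0,0,1]'
python3 -m inch '[0,0.003,0,0,0,0,1,0,0.005,0,0,0,0,1,0,0.005,0,0,0,0,1]'
python3 - <<'E'
from h import *
rel([606.6,71.8,90],1.61)
E
```

```text
time_s: 28.25
eef_pos: [606.3, 71.8, 97.1]
eef_rot: [-1.191, -1.238, 1.237]
wrist_force: [-0.6, -0.0, -1.1]
width: 0.149
time_s: 28.62
eef_pos: [606.1, 71.8, 91.8]
eef_rot: [-1.191, -1.238, 1.237]
wrist_force: [0.3, 0.2, -0.1]
width: 0.147
t 28.6 tcp [606.1  71.8  91.8] jaw yaw 1.609 j7 0.81 F [ 0.3  0.2 -0.1] w 0.147
shift [-0.      0.0018 -0.0005] turn [ 0.0004 -0.0008  0.0006] rows>= 0.0
shift [-0.      0.0018 -0.0005] turn [-1.0000e-03  3.1408e+00  6.0000e-04] rows>= 16.9
```

```bash
python3 -m inch '[0,0.003,0,0,0,0,1,0,0.004,0,0,0,0,1,0,0.004,0,0,0,0,1]'
python3 -m inch '[0,0.003,0,0,0,0,1,0,0.004,0,0,0,0,1,0,0.004,0,0,0,0,1]'
```

```text
time_s: 29.0
eef_pos: [606.6, 71.9, 90.8]
eef_rot: [-1.193, -1.238, 1.237]
wrist_force: [-6.5, -3.3, 18.8]
width: 0.147
time_s: 29.38
eef_pos: [606.6, 72.0, 90.7]
eef_rot: [-1.196, -1.237, 1.239]
wrist_force: [-10.1, -4.9, 27.1]
width: 0.151
```

```bash
python3 -m inch '[0,-0.001,0,0,0,0,1,0,-0.001,0,0,0.18,0,1,0,-0.001,0,0,0.36,0,1,0,-0.001,0,0,0.54,0,1,0,-0.001,0,0,0.72,0,1,0,-0.001,0,0,0.90,0,1,0,-0.001,0,0,1.08,0,1,0,-0.001,0,0,1.26,0,1,0,-0.001,0,0,1.44,0,1,0,-0.001,0,0,1.57,0,1,0,-0.001,0,0,1.57,0,1]'
python3 - <<'E'
from h import *
rel([606.6,71.8,90],0.04)
E
```

```text
time_s: 30.75
eef_pos: [606.6, 72.2, 91.7]
eef_rot: [-1.575, -0.034, 0.03]
wrist_force: [-0.1, 0.2, -0.4]
width: 0.147
t 30.8 tcp [606.6  72.2  91.7] jaw yaw 0.041 j7 -0.57 F [-0.1  0.2 -0.4] w 0.147
shift [-0.0001  0.0017 -0.0004] turn [0.0042 0.0006 0.0026] rows>= 0.0
shift [-0.0001  0.0017 -0.0004] turn [ 0.004  -3.141  -0.0065] rows>= 16.9
```

```bash
python3 -m inch '[0,0.001,0,0,0,0,1,0,0.001,0,0,0,0,0.7,0,0.001,0,0,0,0,0.2,0,0.001,0,0,0,0,0.2,0,0.001,0,0,0,0,0.2,0,0.001,0,0,0,0,0.2,0,-0.03,0,0,0,0,0.2,0,-0.08,0,0,0,0,0.2,0,-0.08,0,0,0,0,0.2,0,-0.08,0,0,0,0,0.2]'
python3 - <<'E'
from h import *
rel([520.2,-103,120],1.78)
E
```

```text
time_s: 32.0
eef_pos: [606.2, 72.2, 171.5]
eef_rot: [-1.575, -0.034, 0.03]
wrist_force: [-0.1, -0.4, 0.1]
width: 0.398
t 32.0 tcp [606.2  72.2 171.5] jaw yaw 0.040 j7 -0.51 F [-0.1 -0.4  0.1] w 0.398
shift [-0.0932  0.0521 -0.1713] turn [0.0021 1.4021 0.0054] rows>= 7.5
shift [-0.0932  0.0521 -0.1713] turn [ 0.0057 -1.7395 -0.0022] rows>= 9.4
```

```bash
python3 -m inch '[-0.093,0.03,-0.171,0.002,-1.74,0.004,-0.4,-0.093,0.03,-0.171,0.002,-1.74,0.004,-0.4,-0.093,0.03,-0.171,0.002,-1.74,0.004,-0.4,-0.093,0.03,-0.171,0.002,-1.74,0.004,-0.4,-0.093,0.03,-0.171,0.002,-1.74,0.004,-0.4,-0.093,0.03,-0.171,0.002,-1.74,0.004,-0.4,-0.093,0.03,-0.171,0.002,-1.74,0.004,-0.4,-0.093,0.03,-0.171,0.002,-1.74,0.004,-0.4,-0.093,0.03,-0.171,0.002,-1.74,0.004,-0.4,-0.093,0.03,-0.171,0.002,-1.74,0.004,-0.4,-0.093,0.05,-0.171,0.002,-1.74,0.004,-0.4,-0.093,0.052,-0.171,0.002,-1.74,0.004,-0.4]'
python3 - <<'E'
from h import *
rel([520,-103,52],1.78)
E
```

```text
time_s: 33.5
eef_pos: [518.4, -102.7, 117.3]
eef_rot: [-1.102, -1.355, 1.368]
wrist_force: [0.6, -0.7, 0.3]
width: 0.702
t 33.5 tcp [ 518.4 -102.7  117.3] jaw yaw 1.780 j7 1.25 F [ 0.6 -0.7  0.3] w 0.702
shift [-0.0004  0.0653 -0.002 ] turn [-0.0062 -0.0004 -0.0042] rows>= 1.0
shift [-0.0004  0.0653 -0.002 ] turn [ 0.0066  3.1412 -0.0097] rows>= 16.9
```

```bash
python3 -m inch '[0,0.04,-0.002,-0.006,0,-0.004,-0.4,0,0.060,-0.002,-0.006,0,-0.004,-0.4,0,0.065,-0.002,-0.006,0,-0.004,-0.4,0,0.065,-0.002,-0.006,0,-0.004,-0.4,0,0.065,-0.002,-0.006,0,-0.004,0.2]'
python3 - <<'E'
from h import *
rel([520,-103,52],1.78)
E
python3 -m inch '[0,0,0,0,0,0,1,0,0,0,0,0,0,1,0,0,0,0,0,0,1,0,0,0,0,0,0,1,0,0,0,0,0,0,1,0,0,0,0,0,0,1,0,0,0,0,0,0,1]' 40
python3 -m inch '[0,-0.02,0,0,0,0,1,0,-0.05,0,0,0,0,1,0,-0.1,0,0,0,0,1,0,-0.1,0,0,0,0,1,0,-0.1,0,0,0,0,1]'
python3 - <<'E'
from h import *
rel([497.3,67.3,140],1.61)
E
```

```text
time_s: 34.12
eef_pos: [520.8, -102.6, 53.4]
eef_rot: [-1.105, -1.362, 1.361]
wrist_force: [-0.2, 0.7, 0.2]
width: 0.633
t 34.1 tcp [ 520.8 -102.6   53.4] jaw yaw 1.780 j7 1.19 F [-0.2  0.7  0.2] w 0.633
shift [-0.0003  0.0014  0.0009] turn [ 0.0014 -0.0004 -0.0009] rows>= 0.0
shift [-0.0003  0.0014  0.0009] turn [1.4000e-03 3.1412e+00 2.2000e-03] rows>= 16.9
time_s: 35.0
eef_pos: [520.8, -102.6, 53.4]
eef_rot: [-1.105, -1.362, 1.361]
wrist_force: [-0.7, 0.0, 0.7]
width: 0.149
time_s: 35.62
eef_pos: [520.4, -102.9, 153.7]
eef_rot: [-1.106, -1.362, 1.362]
wrist_force: [-0.3, 0.3, -1.4]
width: 0.149
t 35.6 tcp [ 520.4 -102.9  153.7] jaw yaw 1.779 j7 1.30 F [-0.3  0.3 -1.4] w 0.149
shift [ 0.1713  0.0134 -0.0126] turn [ 0.0014  0.1694 -0.0017] rows>= 2.8
shift [ 0.1713  0.0134 -0.0126] turn [-2.6000e-03 -2.9722e+00 -2.1000e-03] rows>= 16.0
```

```bash
python3 -m inch '[0.05,0.005,-0.004,0.001,0.17,-0.002,1,0.11,0.008,-0.008,0.001,0.17,-0.002,1,0.171,0.013,-0.012,0.001,0.17,-0.002,1,0.171,0.02,-0.012,0.001,0.17,-0.002,1,0.171,0.03,-0.012,0.001,0.17,-0.002,1,0.171,0.03,-0.012,0.001,0.17,-0.002,1]'
python3 - <<'E'
from h import *
rel([497,67.4,112],1.61)
E
```

```text
time_s: 36.38
eef_pos: [496.0, 65.0, 121.9]
eef_rot: [-1.19, -1.234, 1.237]
wrist_force: [-0.0, -1.1, -1.8]
width: 0.15
t 36.4 tcp [496.   65.  121.9] jaw yaw 1.607 j7 0.79 F [-0.  -1.1 -1.8] w 0.150
shift [ 0.0024  0.0099 -0.0011] turn [-0.0026 -0.003  -0.0004] rows>= 0.2
shift [ 0.0024  0.0099 -0.0011] turn [ 6.0000e-04  3.1386e+00 -4.1000e-03] rows>= 16.9
```

```bash
python3 -m inch '[0.0024,0,-0.001,-0.002,0,0,1,0.0024,0,-0.001,-0.002,0,0,1,0.0024,0.006,-0.001,-0.002,0,0,1,0.0024,0.010,-0.001,-0.002,0,0,1,0.0024,0.010,-0.001,-0.002,0,0,1]'
python3 -m inch '[0,0.003,0,0,0,0,1,0,0.006,0,0,0,0,1,0,0.006,0,0,0,0,1]'
python3 - <<'E'
from h import *
rel([497,67.4,100],1.61)
E
```

```text
time_s: 37.0
eef_pos: [496.5, 67.3, 111.4]
eef_rot: [-1.191, -1.235, 1.237]
wrist_force: [0.1, -0.3, -1.4]
width: 0.152
time_s: 37.38
eef_pos: [496.3, 67.3, 105.2]
eef_rot: [-1.191, -1.234, 1.237]
wrist_force: [0.1, -0.5, -1.1]
width: 0.151
t 37.4 tcp [496.3  67.3 105.2] jaw yaw 1.607 j7 0.77 F [ 0.1 -0.5 -1.1] w 0.151
shift [ 0.      0.0052 -0.0007] turn [-0.0019 -0.0027 -0.0004] rows>= 0.1
shift [ 0.      0.0052 -0.0007] turn [ 7.0000e-04  3.1389e+00 -3.0000e-03] rows>= 16.9
```

```bash
python3 -m inch '[0,0.003,-0.001,0,0,0,1,0,0.006,-0.001,0,0,0,1,0,0.006,-0.001,0,0,0,1]'
python3 -m inch '[0,0.003,0,0,0,0,1,0,0.006,0,0,0,0,1,0,0.006,0,0,0,0,1]'
```

```text
time_s: 37.75
eef_pos: [497.1, 67.3, 98.9]
eef_rot: [-1.19, -1.234, 1.238]
wrist_force: [-0.7, -0.8, -1.7]
width: 0.148
time_s: 38.12
eef_pos: [496.9, 67.2, 92.6]
eef_rot: [-1.19, -1.234, 1.238]
wrist_force: [-0.1, 0.1, -2.1]
width: 0.149
```

```bash
python3 -m inch '[0,0.003,0,0,0,0,1,0,0.005,0,0,0,0,1,0,0.005,0,0,0,0,1]'
python3 -m inch '[0,0.002,0,0,0,0,1,0,0.004,0,0,0,0,1,0,0.004,0,0,0,0,1]'
python3 - <<'E'
from h import *
rel([497,67.4,84],1.61)
E
```

```text
time_s: 38.5
eef_pos: [496.7, 67.2, 87.4]
eef_rot: [-1.19, -1.233, 1.238]
wrist_force: [-0.7, 0.1, -1.1]
width: 0.152
time_s: 38.88
eef_pos: [496.9, 67.2, 84.2]
eef_rot: [-1.191, -1.233, 1.239]
wrist_force: [-3.1, -0.8, 10.3]
width: 0.15
t 38.9 tcp [496.9  67.2  84.2] jaw yaw 1.607 j7 0.74 F [-3.1 -0.8 10.3] w 0.150
shift [ 0.0001  0.0002 -0.0002] turn [-0.003  -0.0025 -0.0016] rows>= 0.0
shift [ 0.0001  0.0002 -0.0002] turn [ 2.5000e-03  3.1391e+00 -4.7000e-03] rows>= 16.9
```

```bash
python3 -m inch '[0,-0.001,0,0,0,0,1,0,-0.001,0,0,0.18,0,1,0,-0.001,0,0,0.36,0,1,0,-0.001,0,0,0.54,0,1,0,-0.001,0,0,0.72,0,1,0,-0.001,0,0,0.90,0,1,0,-0.001,0,0,1.08,0,1,0,-0.001,0,0,1.26,0,1,0,-0.001,0,0,1.44,0,1,0,-0.001,0,0,1.567,0,1,0,-0.001,0,0,1.567,0,1]'
python3 -m inch '[0,0.001,0,0,0,0,1,0,0.001,0,0,0,0,1]'
python3 - <<'E'
from h import *
rel([497,67.4,84],0.04)
E
python3 -m inch '[0,0,0,0,0,0,0.7,0,0,0,0,0,0,0.2,0,0,0,0,0,0,0.2,0,0,0,0,0,0,0.2,0,0,0,0,0,0,0.2,0,-0.03,0,0,0,0,0.2,0,-0.08,0,0,0,0,0.2,0,-0.13,-0.06,0,0,0,0.2,0,-0.16,-0.12,0,0,0,0.2,0,-0.16,-0.12,0,0,0,0.2,0,-0.16,-0.12,0,0,0,0.2]'
python3 - <<'E'
from h import *
rel([497,67.4,84],0.04)
c=robot.camera_info("wrist")
w=robot.snapshot("wrist")[...,::-1];s=robot.snapshot("scene")[...,::-1];d=robot.snapshot("side")[...,::-1]
cv2.imwrite("pics/f.png",np.vstack([cv2.resize(w[60:270,80:500],(800,400),interpolation=cv2.INTER_CUBIC),np.hstack([cv2.resize(s[160:265,230:440],(400,200)),cv2.resize(d[130:235,150:360],(400,200))])]))
k=800/420
for n,X in dict(a=(496,67.4,71),b=(606,71.9,71)).items():print(n,(proj(c,X)-[80,60])*k)
for f in("scene","side"):
    print(f)
E
```

```text
time_s: 40.25
eef_pos: [496.8, 67.4, 85.2]
eef_rot: [-1.573, -0.031, 0.035]
wrist_force: [-1.0, -0.7, -0.6]
width: 0.15
time_s: 40.5
eef_pos: [496.8, 67.4, 84.3]
eef_rot: [-1.572, -0.032, 0.036]
wrist_force: [0.1, 0.2, 2.1]
width: 0.146
t 40.5 tcp [496.8  67.4  84.3] jaw yaw 0.043 j7 -0.59 F [0.1 0.2 2.1] w 0.146
shift [ 0.0002  0.0003 -0.    ] turn [ 0.0018  0.0035 -0.0029] rows>= 0.0
shift [ 0.0002  0.0003 -0.    ] turn [-4.6000e-03 -3.1381e+00 -2.9000e-03] rows>= 16.9
time_s: 41.88
eef_pos: [502.9, -54.0, 245.1]
eef_rot: [-1.573, -0.03, 0.032]
wrist_force: [0.7, 0.4, 0.2]
width: 0.402
t 41.9 tcp [502.9 -54.  245.1] jaw yaw 0.040 j7 -0.14 F [0.7 0.4 0.2] w 0.402
shift [-0.0009  0.1608  0.122 ] turn [ 0.0028 -0.0003 -0.0014] rows>= 3.2
shift [-0.0009  0.1608  0.122 ] turn [2.3000e-03 3.1413e+00 4.5000e-03] rows>= 16.9
a [374.88650512  35.93733989]
b [584.13174073  35.73846697]
scene
side
```

View pics/f.png

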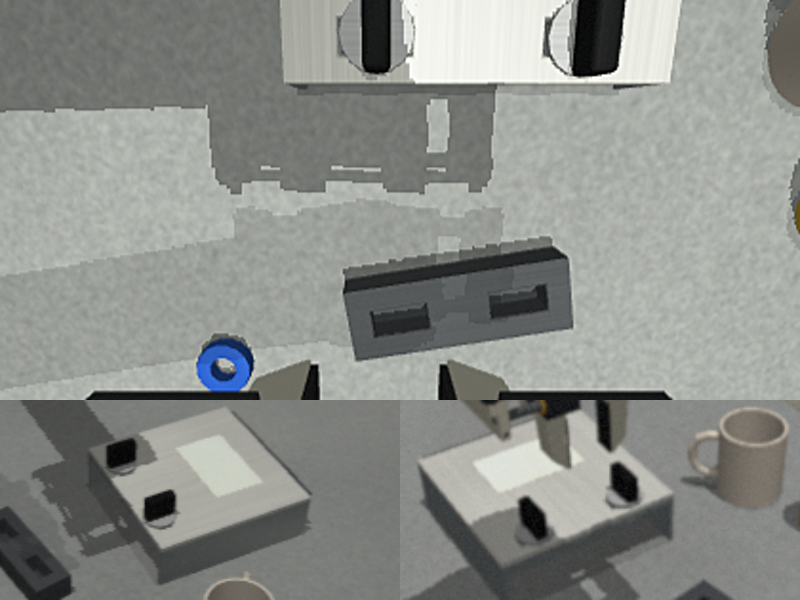

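```bash
python3 -c "
from workcell import robot
print(robot.state()['time_s'],robot.close_job())"
```

```text
the job is handed in; nothing more can be done
42.025 None
```

I put the three fittings I found (steady-rest finger, dark locking collar and step block) into the accessory case. I then shut the lid, put both T-toggles through their slots and gave each a quarter turn. The job was handed in at 42 s of the 210 s allowed; no verdict is reported, so this rests on my own checks.

- **Fittings:** all three were seen standing inside the case before I shut the lid. I saw no collet or cutter holder in any view, and left the pink and blue rings alone.
- **Lid:** it was pressed flat with about 40 N vertical at the fingertips, which stood at lid height. In the last picture it lies flat.
- **Toggles:** in slot a, collar contact came at the expected height (TCP 84.2 mm). In slot b it came at 90.8 mm, about 8 mm higher than planned, because the jaws were still closing when I lifted. The last picture shows both collars centred where predicted on the lid and both wings across their slots.
- **Not checked:** I did not tug either toggle to prove it holds.
- **Bystanders:** the mug stood clear in the last pictures. I did not re-measure the oil bottle, brush or mug at the end, but no path went near them at their height. The gripper was in clear air at hand-in.
- **Disagreement:** wrist and fixed cameras differed by about 2–4 mm on the slot positions. I used a compromise position, and both toggles went in without catching.

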